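# Pack up the jewellery strongbox at the rummage sale

## Robot

A 6-joint arm with a two-finger parallel gripper is mounted at the origin on the work surface. World frame = base frame: x ahead of the robot, y to its left, z up, the work surface at z = 0. Lengths are in m, angles in degrees, forces in N, time in s.
With the tool pointing down it reaches from about 0.4 to 0.825 m from the base axis. Payload 7 kg.
Tool frame: the origin (TCP) lies at the very end of the fingers, on their centre line; the grasp point (between the pads) lies 19 mm behind it (ctrl.tcp_to_grasp is the distance from the TCP to the grasp point, in m); z points along the fingers, x is the direction in which the jaws open and shut, and the axes are right-handed (so a half turn about z gives the same grasp; the last joint's range is limited). The gripper opens to 88 mm and grips with 3 to 60 N. Pads are 19 mm wide; open, the fingers measure 130 mm over their backs; the gripper's body (78 mm by 193 mm) begins 47 mm behind the grasp point.
Start: joints at [-49.326, 20.546, 0.682, 0, -70.136, -16.507], TCP at [0.276, -0.616, 0.227] pointing down, gripper open.
Joint ranges: [-176.03, 176.03], [-82.01, 121.73], [-58.28, 71.71], [-173.87, 95.51], [-174.79, -0.11], [-173.66, 173.66]. Speed limits (degrees/s): [136.94, 136.94, 172.46, 180, 180, 180].

## Interface

Orientations are given as [roll, pitch, yaw] about the fixed x, y, z axes, in that order (R = Rz(yaw) Ry(pitch) Rx(roll)).
In Python, from plant import sensors, vision, ticket, ctrl gives the robot as it stands. The module is installed in compiled form; this text tells all that it offers.
- The arm moves only by the tool drive_tool, never from a script. Its argument "moves" is a list of rows, each a list of 6 numbers: the shift along the tool's x, y, z in units of 0.15 m (1.0 is 0.15 m), then the turn, a rotation vector about the tool's x, y, z in units of 60 degrees (1.0 is 60 degrees). In form: [[dx, dy, dz, rx, ry, rz], ...]. A call has 1 to 8 rows; each row is the pose to reach, as a shift and turn from the pose measured when the call began, along the tool's axes at that moment; what a row does not reach only later rows make up. A row lasts 1/10 s, in which the tool goes at most 50 mm and 8.59 degrees, less where a joint would pass 70% of its speed; a pose out of reach is approached as far as the arm can. A call with a number of a shift or a turn outside -1 to 1 is refused whole. A call with a gripper value outside its range is refused whole. "fingers" is the opening, from -1 (shut) to 1 (fully open), set as the call begins (left out, the last holds). The fingers move at their own pace and stop on an object; the grip force is fixed at half the most. Time passes only in rows, so rows that repeat a pose let the fingers close. It gives the time, the measured TCP pose, the force and the opening at its end, in the units of the state.
- sensors.get_obs(): the state, without advancing time (a new reading comes with each control period).
- vision.snapshot(name): name is "side" or "top"; returns a dict with "pixels" (420x560x3 uint8, red, green, blue), "fx", "fy", "cx", "cy" (pixels), "k1" (the pictures are not rectified: a ray, as slopes to the right and down, at radius r is drawn at 1 + k1 r^2 times it, then the intrinsics apply), "R" (3x3) and "t" (3): a world point X has camera coordinates R X + t. Camera axes: x right, y down, z forward; pixel columns grow to the right and rows downward; lengths in m; the calibration is good to about 2 mm. A picture is of the moment at which its call begins. There is no depth.
- ticket.close_job(): hands the job in, once; it reports no verdict.
The state is a dict: "clock": time; "joint_pos": joint angles; "qvel": joint speeds; "tau": joint torques, N m; "tool_pos": TCP position; "orientation": TCP orientation; "force": force on the tool from outside, world axes, zero at the start; "moment": the same for the moment, N m; "opening": finger opening in m.
Only numpy, scipy, OpenCV 4.12 (cv2) and the standard library are available. Lean on these libraries where they do the work, as an engineer would, in place of code of your own. Each camera call takes 0.05 s, during which the arm holds its last target.

## Task

The sale is over: swing the yellow locking bar fully aside to its open stop, put every piece of jewellery that lies out on the table (bangles, cases, tin) inside the strongbox, and lower its lid gently until it is fully closed. Then swing the bar back over the closed lid as far as its stop to lock it, let go, and leave the other goods on the table where they are. The lid must not be lowered while the bar is still over the box.

Things in the scene. Friction and masses are not known exactly. Their poses are not given: they have to be found in the camera images.
- chest: Dark wooden strongbox on a grey base board (370 x 270 x 12 mm), fixed to the table. Origin: centre of the board's underside, on the table; x, y along the sides, z up. Box outside 284 (x) x 214 (y) mm, walls 6 mm, inner room 272 x 202 mm, blue inner floor 18 mm above the table (19 mm with the lining), rim 74 mm above the table. The lid hinges along the +y side; the bar's post stands outside the corner at +x, -y.
- lid (a joint): Angle of the lid, rad: 0 = closed flat on the rim, 1.57 = upright, 1.9 = end of its travel. It starts open (1.65 to 1.85). A stiff hinge: it stays where it is left, even nearly closed, and takes about 1 to 5 N at its free edge to move; press its top down to close it fully.
- lid_hinge (a point): Point on the lid's hinge axis, middle of the box's +y side, 107 mm from the chest's centre and 74 mm above the table. The axis runs along the chest's x.
- lid_edge (a point): Middle of the lid's free edge, on its outer (upper when closed) face. The lid is a flat dark wooden panel 284 mm along the hinge, 222 mm from hinge to free edge, 12 mm thick (outer face 12 mm from the hinge plane), with a brass strip on the free edge; closed, its top is 86 mm above the table and it overhangs the box by 8 mm at the -y side.
- bar (a joint): Angle of the yellow locking bar about its upright pin, rad: 0 = locked (at its stop, diagonally over the lid), 1.6 = fully open (at its other stop, clear of the box, pointing roughly to the chest's -y). Grows counter-clockwise seen from above. It starts over the open box (0.05 to 0.4). It turns in a level plane, with friction: about 1.5 N at its free end; stays where it is left.
- bar_pin (a point): The bar's pivot: on the pin's axis at the bar's underside, 92 mm above the table, at chest x = +165, y = -100 mm.
- bar_knob (a point): Centre of the top of the black upright knob on the bar's free end, 210 mm from the pin axis, 140 mm above the table. The knob is a cylinder 20 mm across, standing 38 mm up from the bar's top. The bar is 22 mm wide and 10 mm thick, underside 92 mm and top 102 mm above the table, ending 15 mm beyond the knob's centre. At bar angle q the direction from pin to knob is chest yaw + 2.79 + q (rad from x).
- bangle_amber: Orange bangle: a rigid ring lying flat, 70 mm outside and 52 mm inside diameter (wall 9 mm), 24 mm high, about 50 g. Origin: centre of the ring at its underside. May be absent (None).
- bangle_green: Green bangle: a rigid ring lying flat, 70 mm outside and 52 mm inside diameter (wall 9 mm), 24 mm high, about 50 g. Origin: centre of the ring at its underside. May be absent (None).
- watch_case: Blue hard jewellery case with a thin brass line around it, a rounded block 88 x 46 x 34 mm (own x, y, z), about 90 g. Origin: centre of its underside. Lies on the table, or may be absent (None).
- brooch_case: Red hard jewellery case with a thin brass line around it, a rounded block 70 x 52 x 30 mm (own x, y, z), about 90 g. Origin: centre of its underside. Lies on the table, or may be absent (None).
- trinket_tin: Round metal tin with a copper-coloured lid band and white centre, closed solid, 58 mm across, 34 mm high, about 80 g. Origin: centre of its underside. May be absent (None).
- mug: Blue ceramic mug with a handle, 76 mm across, 90 mm high. Not part of the job: leave it where it stands. Origin: centre of its underside.
- vase: Green glass bottle vase, 68 mm across, 150 mm high. Not part of the job: leave it where it stands. Origin: centre of its underside.
- bowl: White bowl, 120 mm across, 50 mm high. Not part of the job: leave it where it stands. Origin: centre of its underside.
- candle: Amber glass candle jar, 64 mm across, 70 mm high. Not part of the job: leave it where it stands. Origin: centre of its underside.
- book: Green book, 110 x 150 x 24 mm, lying. Not part of the job: leave it where it stands. Origin: centre of its underside.
- saucer: Terracotta saucer, 120 mm across, 18 mm high. Not part of the job: leave it where it stands. Origin: centre of its underside.

How it is judged (in metres and radians):
On the way, in this order (a step that is already met when the one before it is completed fails the run):
1. the bar is swung fully open (angle above 1.54 rad) (value of joint bar above 1.54 rad), for 0.2 s.
2. all the jewellery is inside the box and the lid is closed over it (below 0.03 rad) with the bar still swung aside (above 1.2 rad) (x of bangle_amber in the frame of chest between -0.135 and 0.135 m and y of bangle_amber in the frame of chest between -0.1 and 0.1 m and z of bangle_amber in the frame of chest between 0.005 and 0.045 m and x of bangle_green in the frame of chest between -0.135 and 0.135 m and y of bangle_green in the frame of chest between -0.1 and 0.1 m and z of bangle_green in the frame of chest between 0.005 and 0.045 m and x of watch_case in the frame of chest between -0.135 and 0.135 m and y of watch_case in the frame of chest between -0.1 and 0.1 m and z of watch_case in the frame of chest between 0.005 and 0.045 m and x of brooch_case in the frame of chest between -0.135 and 0.135 m and y of brooch_case in the frame of chest between -0.1 and 0.1 m and z of brooch_case in the frame of chest between 0.005 and 0.045 m and x of trinket_tin in the frame of chest between -0.135 and 0.135 m and y of trinket_tin in the frame of chest between -0.1 and 0.1 m and z of trinket_tin in the frame of chest between 0.005 and 0.045 m and value of joint lid below 0.03 rad and value of joint bar above 1.2 rad), for 0.2 s.
At the end, for the whole second after the job is handed in: Every piece present lies inside the box (its origin within 135 mm in x and 100 mm in y of the chest's centre, and 5 to 45 mm above the table), at rest; the lid is closed (below 0.03 rad) and the bar stands at its locked stop (below 0.05 rad), still (x of bangle_amber in the frame of chest between -0.135 and 0.135 m and y of bangle_amber in the frame of chest between -0.1 and 0.1 m and z of bangle_amber in the frame of chest between 0.005 and 0.045 m and x of bangle_green in the frame of chest between -0.135 and 0.135 m and y of bangle_green in the frame of chest between -0.1 and 0.1 m and z of bangle_green in the frame of chest between 0.005 and 0.045 m and x of watch_case in the frame of chest between -0.135 and 0.135 m and y of watch_case in the frame of chest between -0.1 and 0.1 m and z of watch_case in the frame of chest between 0.005 and 0.045 m and x of brooch_case in the frame of chest between -0.135 and 0.135 m and y of brooch_case in the frame of chest between -0.1 and 0.1 m and z of brooch_case in the frame of chest between 0.005 and 0.045 m and x of trinket_tin in the frame of chest between -0.135 and 0.135 m and y of trinket_tin in the frame of chest between -0.1 and 0.1 m and z of trinket_tin in the frame of chest between 0.005 and 0.045 m and value of joint lid below 0.03 rad and value of joint bar below 0.05 rad and velocity of joint bar below 0.05 rad/s and linear speed of each of bangle_amber, bangle_green, watch_case, brooch_case, trinket_tin below 0.02 m/s); the robot touches nothing.
It fails at once if the lid is lowered while the bar is still over the box (lid between 0.06 and 0.6 rad with the bar below 1.2 rad) (value of joint lid between 0.06 and 0.6 rad and value of joint bar below 1.2 rad).
It fails at once if the lid is slammed (faster than 2.5 rad/s) (velocity of joint lid below -2.5 rad/s).
It fails at once if another thing on the table is disturbed (moved more than 40 mm) (distance of any of mug, vase, bowl, candle, book, saucer from where it was at the start of the episode above 0.04 m).
Of bangle_amber, bangle_green, watch_case, brooch_case, trinket_tin only 3 to 5 are there at a start; the rules pass over those that are not, and their reading is None.
At some moment in a run one of bangle_amber, bangle_green, watch_case, brooch_case, trinket_tin may be knocked a few centimetres aside while the robot is not near it.
Once in a run the grip may slacken for a moment while it holds something.
It also fails if it takes over 210 s, if anything falls off the work surface, if the arm or the gripper's body presses on something with over 40 N, if the wrist force passes 120 N, or if a joint passes its speed limit or range.

## Working session

There is one attempt and no reset: what is moved stays moved. The work goes in short steps, Python scripts to look and compute and a tool call to move; the robot and the scene stay as the last step left them, time stands still between calls to the robot, and variables do not carry over. Pictures are saved under pics/ and viewed, and the job is handed in when it is done.

Besides the shell and the picture viewer there is one more tool, called after ">>>" as name(argument=value, ...) on one line, values as JSON. drive_tool: Moves the arm, as the interface text tells. Shifts and turns lie within -1 to 1; 1 stands for 0.15 m of shift or 60 degrees of turn. Its arguments: {"type":"object","properties":{"moves":{"type":"array"},"fingers":{"type":"number"}},"required":["moves"]}

```bash
mkdir -p pics; python3 - <<'E'
from plant import sensors, vision, ticket, ctrl
import cv2,json
o=sensors.get_obs();print(o);print(ctrl.tcp_to_grasp)
for n in("side","top"):
    s=vision.snapshot(n);cv2.imwrite(f"pics/{n}0.png",s["pixels"][:,:,::-1])
    print(n,{k:v for k,v in s.items() if k!="pixels"})
E
```

```text
{'clock': 0.0, 'joint_pos': array([-4.93261681e+01,  2.05913102e+01,  6.31136963e-01, -2.01116404e-02,
       -7.01368734e+01, -1.65073340e+01]), 'qvel': array([-0.03139456,  0.01425811, -0.01272666, -0.03339029, -0.05283007,
       -0.09228768]), 'tau': array([-1.19537628e-03, -5.82718670e+01,  2.93055439e+01,  6.99739069e+00,
        6.70002846e-03, -2.31056301e-04]), 'tool_pos': array([ 0.27609646, -0.61538061,  0.22560411]), 'orientation': array([-1.79990549e+02, -9.84190119e-02,  1.14159640e+02]), 'force': array([-1.21757775,  0.67954222, -0.23929115]), 'moment': array([-0.0592521 ,  0.0230071 ,  0.01123708]), 'opening': 0.08786494957923363}
0.0188
side {'fx': 441.982167452455, 'fy': 441.982167452455, 'cx': 281.5852062866827, 'cy': 220.38001349438474, 'k1': -0.08963547551236387, 'R': array([[-9.96573859e-01, -8.27074104e-02, -1.68550631e-04],
       [-6.40824327e-02,  7.73439390e-01, -6.30622670e-01],
       [ 5.22875317e-02, -6.28451267e-01, -7.76089569e-01]]), 't': array([0.52227446, 0.04679312, 1.15685869])}
top {'fx': 531.9909778372361, 'fy': 531.9909778372361, 'cx': 289.5455221865341, 'cy': 210.85579255640363, 'k1': -0.21093180527945726, 'R': array([[ 0.02398069, -0.99944529,  0.02310923],
       [-0.98447581, -0.0276293 , -0.17333208],
       [ 0.17387442, -0.01859386, -0.98459228]]), 't': array([0.02633842, 0.53243516, 1.6673932 ])}
```

View pics/side0.png

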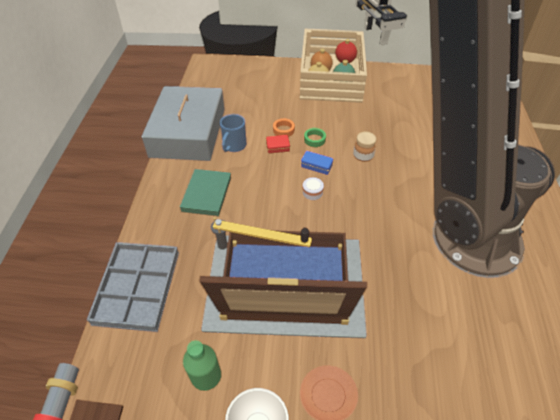

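View pics/top0.png

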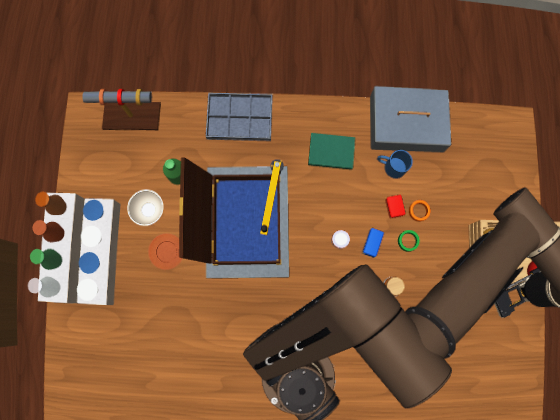

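```bash
cat > h.py <<'E'
from plant import sensors, vision, ticket, ctrl
import cv2,numpy as np
from scipy.spatial.transform import Rotation as Rn
def K(s): return np.array([[s["fx"],0,s["cx"]],[0,s["fy"],s["cy"]],[0,0,1.]])
def D(s): return np.array([s["k1"],0,0,0.])
def ray(s,uv):
    n=cv2.undistortPoints(np.array([[uv]],float),K(s),D(s))[0,0]
    d=s["R"].T@np.array([n[0],n[1],1.]); c=-s["R"].T@s["t"]; return c,d/np.linalg.norm(d)
def onz(s,uv,z):
    c,d=ray(s,uv); return c+d*(z-c[2])/d[2]
def proj(s,X):
    X=np.atleast_2d(np.array(X,float)); return cv2.projectPoints(X,cv2.Rodrigues(s["R"])[0],s["t"],K(s),D(s))[0][:,0]
def tri(ss,uvs):
    A=np.zeros((3,3));b=np.zeros(3)
    for s,uv in zip(ss,uvs):
        c,d=ray(s,uv);P=np.eye(3)-np.outer(d,d);A+=P;b+=P@c
    return np.linalg.solve(A,b)
def snap(n,name,box=None,k=1):
    s=vision.snapshot(n);im=s["pixels"][:,:,::-1].copy()
    if box is not None:
        x0,y0,x1,y1=box; im=cv2.resize(im[y0:y1,x0:x1],None,fx=k,fy=k,interpolation=cv2.INTER_CUBIC)
    cv2.imwrite(f"pics/{name}.png",im);return s
def move_to(pos,yaw=None,rows=None):
    """tool-frame row (units) to world pos, tool down with yaw (deg)"""
    o=sensors.get_obs();R0=Rn.from_euler("xyz",o["orientation"],degrees=True)
    d=R0.inv().apply(np.array(pos)-o["tool_pos"])/0.15
    y=o["orientation"][2] if yaw is None else yaw
    R1=Rn.from_euler("xyz",[180,0,y],degrees=True)
    w=np.degrees((R0.inv()*R1).as_rotvec())/60
    return np.round(np.r_[d,w],3)
E
python3 - <<'E'
from h import *
s=snap("side","s1c",(190,210,380,340),4)
s=snap("top","t1c",(170,140,300,290),4)
s=snap("top","t1d",(320,170,450,310),4)
E
```

```text
(no output)
```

View pics/s1c.png

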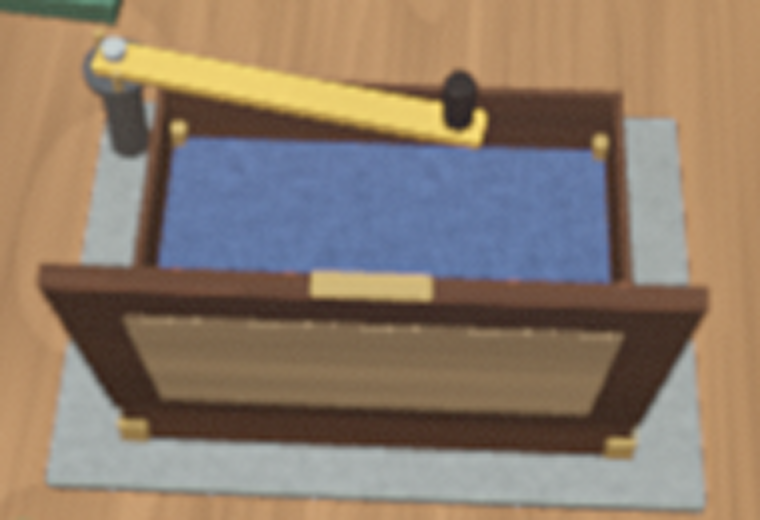

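View pics/t1c.png

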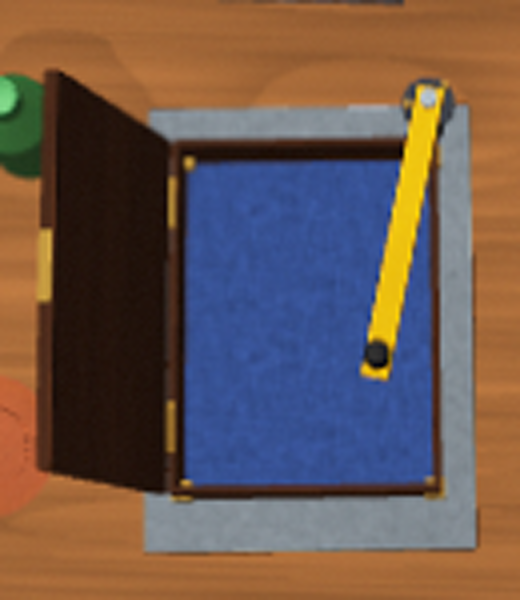

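View pics/t1d.png

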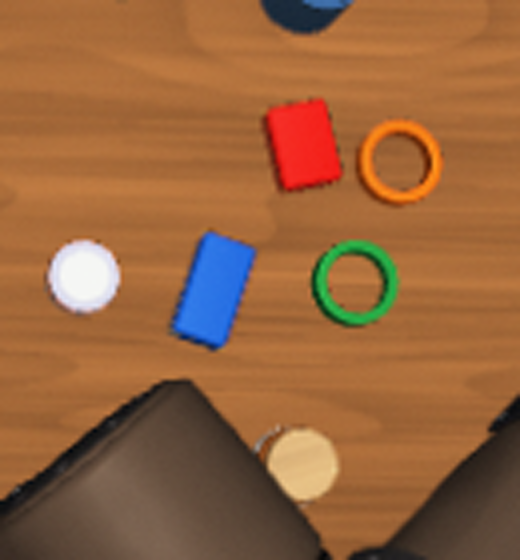

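```bash
cat > fit.py <<'E'
from h import *
E
python3 - <<'E'
from h import *
s=vision.snapshot("top")
def P(l,b,z): return np.array([onz(s,(u/4+b[0],v/4+b[1]),z) for u,v in l])
b=P([(150,110),(468,105),(476,547),(145,551)],(170,140),.012)
print("board",b.round(4),"c",b.mean(0))
for i in range(4): e=b[(i+1)%4]-b[i];print(np.linalg.norm(e),np.degrees(np.arctan2(e[1],e[0])))
print("pin",P([(428,97)],(170,140),.105),"knob",P([(377,352)],(170,140),.14))
B=(320,170)
for n,l,z in[("red",[(265,113),(323,98),(342,175),(285,190)],.03),("blue",[(210,232),(256,250),(218,348),(172,328)],.034)]:
    p=P(l,B,z);print(n,p.mean(0).round(4));
    for i in range(4): e=p[(i+1)%4]-p[i];print(np.linalg.norm(e).round(4),np.degrees(np.arctan2(e[1],e[0])).round(1))
print("amber",P([(400,162)],B,.024),"green",P([(356,283)],B,.024),"tin",P([(84,276)],B,.034))
E
```

```text
board [[0.6771 0.3174 0.012 ]
 [0.6886 0.0517 0.012 ]
 [0.3217 0.0361 0.012 ]
 [0.3107 0.3034 0.012 ]] c [0.49952639 0.17712918 0.012     ]
0.26597737243388825 -87.51421849654746
0.3671954199748955 -177.57306820194347
0.2674749672422034 92.3747172333653
0.3666815332013051 2.1929200805986175
pin [[0.66963174 0.08453059 0.105     ]] knob [[0.46023964 0.11715857 0.14      ]]
red [ 0.5607 -0.311   0.03  ]
0.0512 -73.9
0.0662 -166.8
0.0501 106.0
0.066 14.2
blue [ 0.4378 -0.2348  0.034 ]
0.0405 -110.0
0.0865 158.7
0.0407 67.7
0.085 -21.4
amber [[ 0.54886797 -0.39409516  0.024     ]] green [[ 0.44678287 -0.3551511   0.024     ]] tin [[ 0.44611203 -0.12844408  0.034     ]]
```

```bash
python3 - <<'E'
from h import *
s=snap("top","t2",(440,170,560,320),4)
print("mug",onz(s,(400,164),.09),"candle",onz(s,(396,286),.07),"vase",onz(s,(172,171),.15),"book",onz(s,(332,151),.024))
s=snap("side","s2",(340,0,440,60),6)
print(move_to([.276,-.55,.30],90))
E
```

```text
mug [ 0.68792874 -0.31301928  0.09      ] candle [ 0.2962813  -0.30075693  0.07      ] vase [0.62782982 0.40757868 0.15      ] book [ 0.74299999 -0.09755044  0.024     ]
[ 0.401  0.178 -0.49  -0.    -0.     0.403]
```

View pics/t2.png

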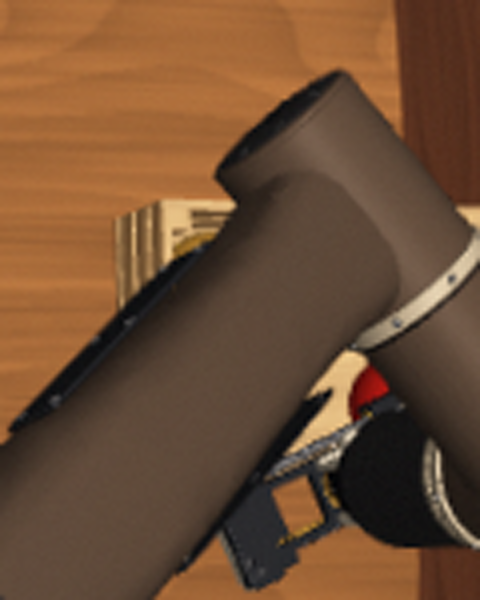

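View pics/s2.png

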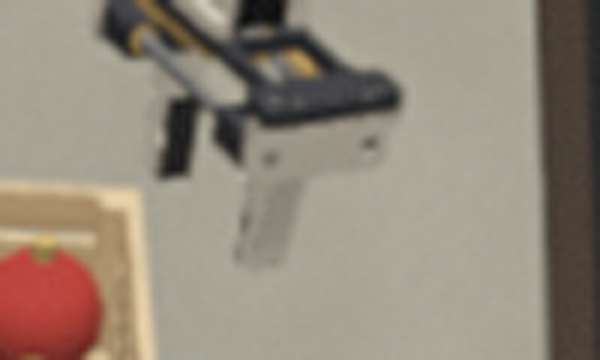

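>>> drive_tool(moves=[[0, 0, -0.3, 0, 0, 0], [0.2, 0.1, -0.6, 0, 0, 0.15], [0.4, 0.18, -0.6, 0, 0, 0.3], [0.7, 0.3, -0.6, 0, 0, 0.4], [1, 0.5, -0.6, 0, 0, 0.4], [1, 0.5, -0.6, 0, 0, 0.4]], fingers=1)

```text
clock: 1.0
tool_pos: [0.2832, -0.4445, 0.3179]
orientation: [179.9, 0.0, 90.3]
force: [0.8, 0.6, 0.0]
opening: 0.0878
```

```bash
python3 - <<'E'
from h import *
print(sensors.get_obs()["tool_pos"],move_to([.46,.117,.25],90))
E
```

```text
[ 0.28324776 -0.44445824  0.31786959] [3.737e+00 1.196e+00 4.530e-01 2.000e-03 1.000e-03 5.000e-03]
```

>>> drive_tool(moves=[[0.33, 0.2, 0, 0, 0, 0], [0.66, 0.4, 0, 0, 0, 0], [1, 0.6, 0, 0, 0, 0], [1, 0.9, 0, 0, 0, 0], [1, 1, 0, 0, 0, 0]])

```text
clock: 1.5
tool_pos: [0.4348, -0.2917, 0.3191]
orientation: [179.7, 0.1, 90.4]
force: [-0.2, -0.1, -0.2]
opening: 0.0876
```

>>> drive_tool(moves=[[0.33, 0.1, 0, 0, 0, 0], [0.66, 0.15, 0, 0, 0, 0], [1, 0.2, 0, 0, 0, 0], [1, 0.2, 0, 0, 0, 0]])

```text
clock: 1.9
tool_pos: [0.4644, -0.1376, 0.3193]
orientation: [179.7, 0.0, 90.7]
force: [0.0, -0.1, 0.1]
opening: 0.0876
```

>>> drive_tool(moves=[[0.33, 0, 0, 0, 0, 0], [0.66, 0, 0, 0, 0, 0], [1, 0, 0, 0, 0, 0], [1, 0, 0.1, 0, 0, 0]])

```text
clock: 2.3
tool_pos: [0.4639, 0.0166, 0.306]
orientation: [179.4, -0.1, 91.0]
force: [-0.4, -0.7, 0.3]
opening: 0.0875
```

```bash
python3 - <<'E'
from h import *
print(sensors.get_obs()["tool_pos"],move_to([.46,.117,.20],90))
E
```

```text
[0.46388212 0.01661171 0.30596681] [ 0.669 -0.021  0.707  0.01  -0.001  0.016]
```

>>> drive_tool(moves=[[0.3, 0, 0.2, 0.01, 0, 0], [0.67, -0.02, 0.5, 0.01, 0, 0.02], [0.67, -0.02, 0.7, 0.01, 0, 0.02], [0.67, -0.02, 0.7, 0.01, 0, 0.02]])

```text
clock: 2.7
tool_pos: [0.4575, 0.1176, 0.1961]
orientation: [-179.6, 0.1, 89.9]
force: [0.0, -0.1, -0.5]
opening: 0.0876
```

```bash
python3 - <<'E'
from h import *
print(sensors.get_obs()["tool_pos"],move_to([.46,.117,.11],90))
s=snap("top","t3",(200,140,320,290),4)
s=snap("side","s3",(190,170,380,310),4)
E
```

```text
[0.45748451 0.11760482 0.19609221] [-0.003  0.021  0.574 -0.007  0.002 -0.002]
```

View pics/s3.png

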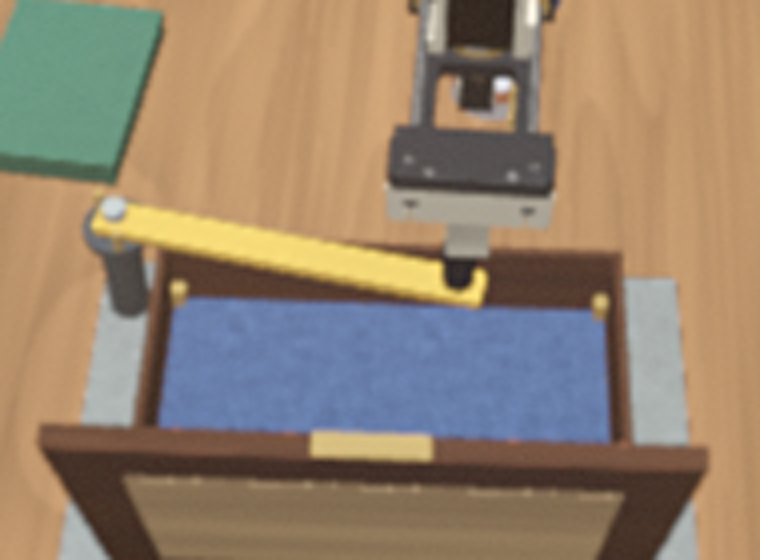

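>>> drive_tool(moves=[[0, 0.02, 0.25, 0, 0, 0], [0, 0.02, 0.45, 0, 0, 0], [0, 0.02, 0.55, 0, 0, 0], [0, 0.02, 0.56, 0, 0, 0]])

```text
clock: 3.2
tool_pos: [0.4634, 0.1159, 0.1167]
orientation: [-179.9, 0.1, 89.8]
force: [0.2, -0.2, 0.6]
opening: 0.0874
```

>>> drive_tool(moves=[[0, 0, 0, 0, 0, 0], [0, 0, 0, 0, 0, 0], [0, 0, 0, 0, 0, 0], [0, 0, 0, 0, 0, 0], [0, 0, 0, 0, 0, 0], [0, 0, 0, 0, 0, 0], [0, 0, 0, 0, 0, 0], [0, 0, 0, 0, 0, 0]], fingers=-1)

```text
clock: 4.0
tool_pos: [0.4633, 0.1159, 0.1167]
orientation: [-179.9, 0.1, 89.8]
force: [0.4, 0.8, 0.4]
opening: 0.0289
```

```bash
cat >> h.py <<'E'
C=np.array([.4995,.177]);YAW=np.radians(2.4)
def ch(x,y): return C+np.array([x*np.cos(YAW)-y*np.sin(YAW),x*np.sin(YAW)+y*np.cos(YAW)])
PIN=ch(.165,-.1)
def arc(a1,n,off=0,dz=0):
    """n rows moving knob grip along arc from current bar dir to dir a1 (deg), tool turning along"""
    o=sensors.get_obs();p=o["tool_pos"];v=p[:2]-PIN;a0=np.degrees(np.arctan2(v[1],v[0]))%360
    r=.21;print("dir now",a0,"q",np.radians(a0)-YAW-2.79,"r",np.linalg.norm(v))
    for k in range(1,n+1):
        a=a0+(a1-a0)*k/n
        q=np.r_[PIN+r*np.array([np.cos(np.radians(a)),np.sin(np.radians(a))]),p[2]+dz]
        print(move_to(q,o["orientation"][2]+(a-a0)).tolist())
E
python3 - <<'E'
from h import *
print(sensors.get_obs()["tool_pos"])
arc(213,7)
E
```

```text
[0.46333322 0.11589973 0.11666913]
dir now 171.16335669289225 q 0.15547623100857866 r 0.20767463625966326
[-0.143, -0.03, 0.0, -0.002, 0.001, -0.1]
[-0.289, -0.029, 0.0, -0.003, 0.001, -0.199]
[-0.434, -0.013, 0.001, -0.003, 0.001, -0.299]
[-0.577, 0.018, 0.001, -0.003, 0.001, -0.398]
[-0.715, 0.064, 0.001, -0.003, 0.0, -0.498]
[-0.848, 0.124, 0.001, -0.003, 0.0, -0.598]
[-0.975, 0.197, 0.001, -0.003, 0.0, -0.697]
```

>>> drive_tool(moves=[[0, 0, 0, 0, 0, 0], [0, 0, 0, 0, 0, 0], [0, 0, 0, 0, 0, 0], [0, 0, 0, 0, 0, 0]], fingers=-1)

```text
clock: 4.4
tool_pos: [0.4632, 0.116, 0.1166]
orientation: [-179.8, 0.1, 89.8]
force: [-1.4, 1.7, -0.1]
opening: 0.0192
```

>>> drive_tool(moves=[[-0.143, -0.015, 0, 0, 0, -0.1], [-0.289, -0.025, 0, 0, 0, -0.2], [-0.434, -0.013, 0, 0, 0, -0.3], [-0.577, 0.018, 0, 0, 0, -0.4], [-0.715, 0.064, 0, 0, 0, -0.5], [-0.848, 0.124, 0, 0, 0, -0.6], [-0.975, 0.197, 0, 0, 0, -0.7], [-0.975, 0.197, 0, 0, 0, -0.7]])

```text
clock: 5.2
tool_pos: [0.4962, -0.0305, 0.1167]
orientation: [179.9, 0.1, 132.0]
force: [9.0, 4.8, -8.8]
opening: 0.0194
```

```bash
python3 - <<'E'
from h import *
print(sensors.get_obs()["tool_pos"])
arc(255,7)
E
```

```text
[ 0.49621239 -0.03047834  0.11669382]
dir now 213.59526358132194 q 0.896052714111339 r 0.20688748362027323
[-0.141, -0.034, 0.0, 0.002, 0.001, -0.099]
[-0.285, -0.033, 0.0, 0.002, 0.001, -0.197]
[-0.429, -0.017, 0.001, 0.002, 0.002, -0.296]
[-0.57, 0.014, 0.001, 0.002, 0.002, -0.394]
[-0.707, 0.059, 0.001, 0.002, 0.002, -0.493]
[-0.839, 0.118, 0.001, 0.002, 0.002, -0.591]
[-0.964, 0.191, 0.002, 0.002, 0.002, -0.69]
```

>>> drive_tool(moves=[[-0.141, -0.014, 0, 0, 0, -0.1], [-0.285, -0.013, 0, 0, 0, -0.2], [-0.429, 0.003, 0, 0, 0, -0.3], [-0.57, 0.034, 0, 0, 0, -0.39], [-0.707, 0.079, 0, 0, 0, -0.49], [-0.839, 0.138, 0, 0, 0, -0.59], [-0.96, 0.21, 0, 0, 0, -0.69], [-0.96, 0.21, 0, 0, 0, -0.69]])

```text
clock: 6.0
tool_pos: [0.6116, -0.1165, 0.1148]
orientation: [180.0, -0.5, 173.5]
force: [-12.5, 4.9, 4.9]
opening: 0.0192
```

```bash
python3 - <<'E'
from h import *
arc(257,2)
s=snap("top","t4",(200,140,380,290),4)
E
```

```text
dir now 254.1605262355469 q 1.6040501093638584 r 0.20845678072771023
[-0.033, -0.015, -0.0, 0.0, -0.009, -0.024]
[-0.067, -0.02, -0.001, 0.001, -0.009, -0.047]
```

View pics/t4.png

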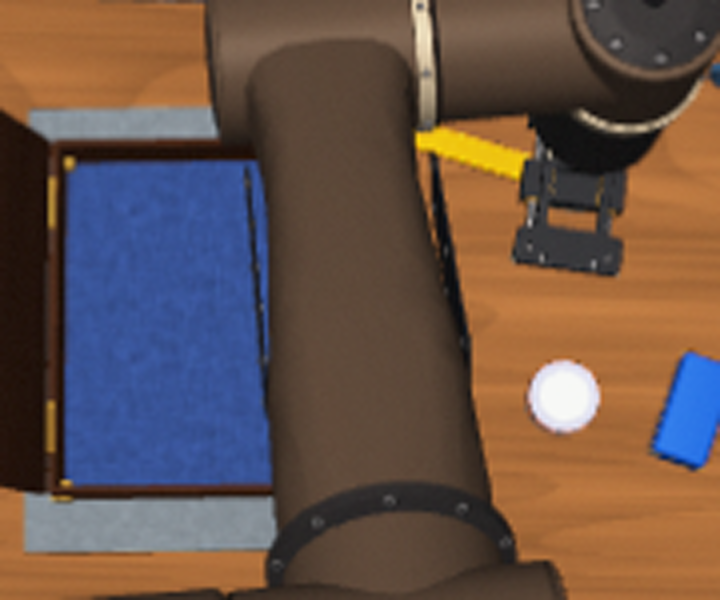

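>>> drive_tool(moves=[[-0.05, 0, 0, 0, 0, 0], [-0.05, 0, 0, 0, 0, 0], [-0.05, 0, 0, 0, 0, 0], [-0.03, 0, 0, 0, 0, 0]])

```text
clock: 6.45
tool_pos: [0.6115, -0.1168, 0.1146]
orientation: [-180.0, -0.9, 173.3]
force: [-7.0, 3.7, 5.8]
opening: 0.0189
```

>>> drive_tool(moves=[[0, 0, 0, 0, 0, 0], [0, 0, 0, 0, 0, 0], [0, 0, 0, 0, 0, 0], [0, 0, 0, 0, 0, 0], [0, 0, 0, 0, 0, 0], [0, 0, 0, 0, 0, 0], [0, 0, -0.2, 0, 0, 0], [0, 0, -0.5, 0, 0, 0]], fingers=1)

```text
clock: 7.25
tool_pos: [0.6109, -0.1169, 0.1875]
orientation: [-179.9, -1.3, 173.3]
force: [2.4, -0.0, 0.0]
opening: 0.0781
```

```bash
python3 - <<'E'
from h import *
print(sensors.get_obs()["tool_pos"],move_to([.549,-.394,.15],180))
E
```

```text
[ 0.61087452 -0.11685372  0.18745376] [ 0.189 -1.883  0.256  0.    -0.021 -0.112]
```

>>> drive_tool(moves=[[0.03, -0.3, -0.1, 0, -0.02, 0], [0.06, -0.6, -0.1, 0, -0.02, -0.1], [0.1, -0.9, -0.1, 0, -0.02, -0.11], [0.1, -1, -0.1, 0, -0.02, -0.11]])

```text
clock: 7.65
tool_pos: [0.5775, -0.2673, 0.2032]
orientation: [-180.0, -0.1, 179.8]
force: [-0.0, -0.1, -0.4]
opening: 0.0873
```

>>> drive_tool(moves=[[0.03, -0.3, 0, 0, 0, 0], [0.05, -0.6, 0, 0, 0, 0], [0.07, -0.85, 0.1, 0, 0, 0], [0.07, -0.86, 0.2, 0, 0, 0]])

```text
clock: 8.05
tool_pos: [0.5658, -0.4002, 0.1724]
orientation: [-180.0, -0.1, 179.6]
force: [-1.2, 0.7, -1.2]
opening: 0.0875
```

```bash
python3 - <<'E'
from h import *
print(sensors.get_obs()["tool_pos"],move_to([.549,-.394,.06],180),move_to([.549,-.394,.008],180))
s=snap("top","t5",(240,140,450,300),3)
s=snap("side","s5",(190,80,390,230),4)
E
```

```text
[ 0.5658051  -0.40022852  0.17237458] [ 0.112  0.041  0.749 -0.001 -0.001 -0.007] [ 1.110e-01  4.200e-02  1.096e+00 -1.000e-03 -1.000e-03 -7.000e-03]
```

View pics/t5.png

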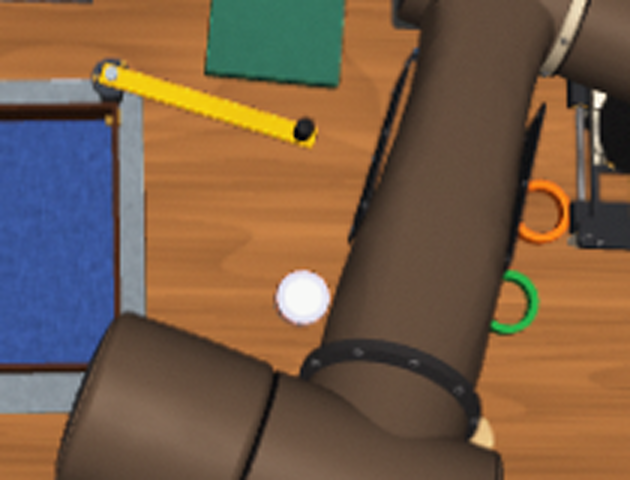

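View pics/s5.png

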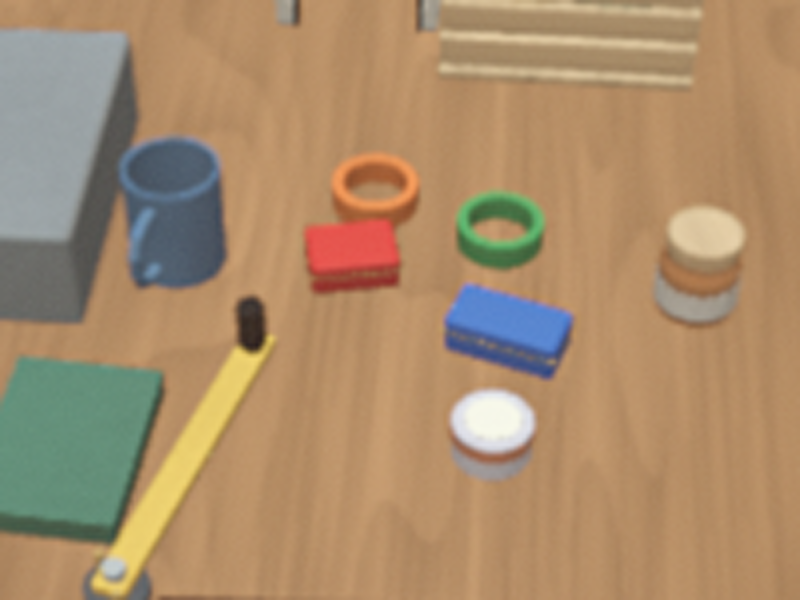

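>>> drive_tool(moves=[[0.1, 0.04, 0.3, 0, 0, 0], [0.112, 0.041, 0.6, 0, 0, -0.005], [0.112, 0.041, 0.85, 0, 0, -0.005], [0.112, 0.041, 0.99, 0, 0, -0.005], [0.112, 0.041, 1, 0, 0, -0.005], [0.112, 0.041, 1, 0, 0, -0.005]])

```text
clock: 8.75
tool_pos: [0.5482, -0.3893, 0.0209]
orientation: [179.9, -0.3, -180.0]
force: [-0.3, 0.1, 0.2]
opening: 0.0875
```

```bash
python3 - <<'E'
from h import *
print(sensors.get_obs()["tool_pos"],move_to([.549,-.394,.008],180))
s=snap("side","s6",(240,80,340,160),7)
E
```

```text
[ 0.54816533 -0.38925905  0.02090145] [-0.006 -0.032  0.086  0.002 -0.005  0.001]
```

View pics/s6.png

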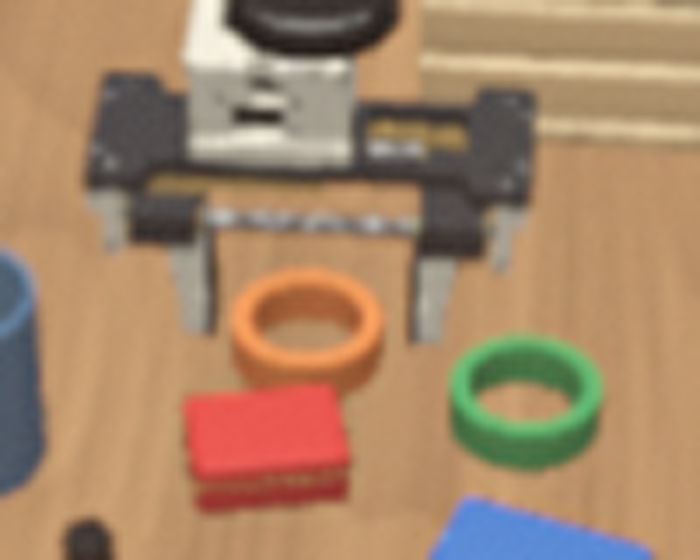

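>>> drive_tool(moves=[[-0.006, -0.02, 0.04, 0, -0.005, 0], [-0.006, -0.03, 0.08, 0, -0.005, 0], [-0.006, -0.03, 0.08, 0, -0.005, 0]])

```text
clock: 9.1
tool_pos: [0.5494, -0.3943, 0.0097]
orientation: [179.9, 0.1, 180.0]
force: [-0.2, -1.1, 1.2]
opening: 0.0874
```

>>> drive_tool(moves=[[0, 0, 0, 0, 0, 0], [0, 0, 0, 0, 0, 0], [0, 0, 0, 0, 0, 0], [0, 0, 0, 0, 0, 0], [0, 0, 0, 0, 0, 0]], fingers=-1)

```text
clock: 9.6
tool_pos: [0.5495, -0.3944, 0.0099]
orientation: [179.9, 0.1, 180.0]
force: [-0.2, 0.1, 1.5]
opening: 0.0695
```

>>> drive_tool(moves=[[0, 0, -0.1, 0, 0, 0], [0, 0, -0.3, 0, 0, 0], [0, 0, -0.6, 0, 0, 0], [0, 0, -1, 0, 0, 0], [0, 0, -1, 0, 0, 0]])

```text
clock: 10.1
tool_pos: [0.552, -0.3964, 0.1684]
orientation: [-179.8, 0.7, -179.9]
force: [1.2, -1.1, -0.2]
opening: 0.0694
```

```bash
cat >> h.py <<'E'
def go(x,y,z,yaw=None): 
    print(sensors.get_obs()["tool_pos"].round(4),move_to([x,y,z],yaw).tolist())
E
python3 - <<'E'
from h import *
for p in [(-.068,.06),(.066,.06),(-.088,-.042),(-.005,-.042),(.08,-.042)]: print(p,ch(*p).round(4))
p=ch(-.068,.06);go(p[0],p[1],.17,182.4)
E
```

```text
(-0.068, 0.06) [0.429  0.2341]
(0.066, 0.06) [0.5629 0.2397]
(-0.088, -0.042) [0.4133 0.1314]
(-0.005, -0.042) [0.4963 0.1348]
(0.08, -0.042) [0.5812 0.1384]
[ 0.552  -0.3964  0.1684] [0.815, 4.204, -0.038, -0.004, 0.011, -0.039]
```

>>> drive_tool(moves=[[0.1, 0.3, -0.2, 0, 0, 0], [0.2, 0.65, -0.2, 0, 0, 0], [0.3, 1, -0.2, 0, 0, 0], [0.3, 1, -0.2, 0, 0, 0]])

```text
clock: 10.5
tool_pos: [0.5051, -0.2433, 0.1989]
orientation: [-179.8, 0.8, -179.8]
force: [0.3, -0.0, -1.2]
opening: 0.0697
```

>>> drive_tool(moves=[[0.1, 0.3, 0, 0, 0, 0], [0.2, 0.65, 0, 0, 0, 0], [0.3, 1, 0, 0, 0, 0], [0.3, 1, 0, 0, 0, 0]])

```text
clock: 10.9
tool_pos: [0.4586, -0.0903, 0.1989]
orientation: [-179.8, 0.9, -179.7]
force: [0.4, -0.9, -1.2]
opening: 0.0699
```

>>> drive_tool(moves=[[0.1, 0.3, 0, 0, 0, 0], [0.15, 0.65, 0, 0, 0, 0], [0.2, 1, 0, 0, 0, -0.03], [0.2, 1, 0, 0, 0, -0.03]])

```text
clock: 11.3
tool_pos: [0.4278, 0.0634, 0.1992]
orientation: [-179.9, 1.0, -177.5]
force: [0.1, -0.2, -0.2]
opening: 0.0697
```

```bash
python3 - <<'E'
from h import *
go(.429,.234,.17,182.4);print(sensors.get_obs()["opening"])
E
```

```text
[0.4278 0.0634 0.1992] [-0.054, 1.136, 0.194, -0.002, 0.017, 0.001]
0.06971080460560415
```

>>> drive_tool(moves=[[0, 0.33, 0, 0, 0.017, 0], [-0.03, 0.66, 0, 0, 0.017, 0], [-0.04, 1, 0, 0, 0.017, 0], [-0.04, 1, 0.1, 0, 0.017, 0], [-0.04, 1, 0.2, 0, 0.017, 0]])

```text
clock: 11.8
tool_pos: [0.4285, 0.2152, 0.1692]
orientation: [-179.9, 0.0, -177.4]
force: [-0.4, 0.4, -0.8]
opening: 0.0696
```

```bash
python3 - <<'E'
from h import *
go(.429,.234,.09,182.4);go(.429,.234,.034,182.4)
s=snap("side","s7",(170,160,390,330),3)
E
```

```text
[0.4285 0.2152 0.1692] [-0.009, 0.125, 0.528, -0.001, 0.001, 0.003]
[0.4285 0.2152 0.1692] [-0.009, 0.126, 0.901, -0.001, 0.001, 0.003]
```

View pics/s7.png

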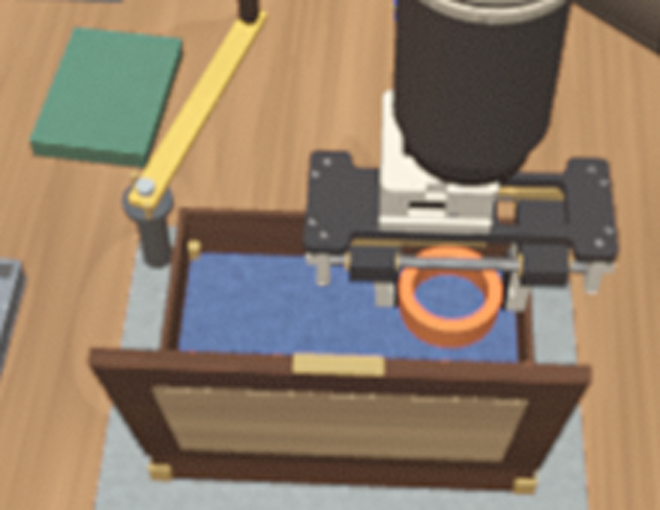

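>>> drive_tool(moves=[[-0.009, 0.1, 0.15, 0, 0, 0], [-0.009, 0.125, 0.35, 0, 0, 0], [-0.009, 0.125, 0.55, 0, 0, 0], [-0.009, 0.125, 0.75, 0, 0, 0], [-0.009, 0.125, 0.87, 0, 0, 0], [-0.009, 0.125, 0.9, 0, 0, 0], [-0.009, 0.125, 0.9, 0, 0, 0]])

```text
clock: 12.55
tool_pos: [0.4276, 0.2313, 0.0315]
orientation: [-179.8, -0.2, -177.5]
force: [-0.3, -0.4, -0.8]
opening: 0.0697
```

>>> drive_tool(moves=[[0, 0, 0, 0, 0, 0], [0, 0, 0, 0, 0, 0], [0, 0, 0, 0, 0, 0], [0, 0, -0.3, 0, 0, 0], [0, 0, -0.6, 0, 0, 0], [0, 0, -1, 0, 0, 0], [0, 0, -1, 0, 0, 0]], fingers=0.85)

```text
clock: 13.25
tool_pos: [0.4305, 0.234, 0.1881]
orientation: [179.9, 0.3, -177.5]
force: [0.4, -0.0, 0.9]
opening: 0.0811
```

```bash
python3 - <<'E'
from h import *
s=snap("side","s8",(170,80,410,330),3)
s=snap("top","t8",(170,140,450,320),2)
E
```

```text
(no output)
```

View pics/s8.png

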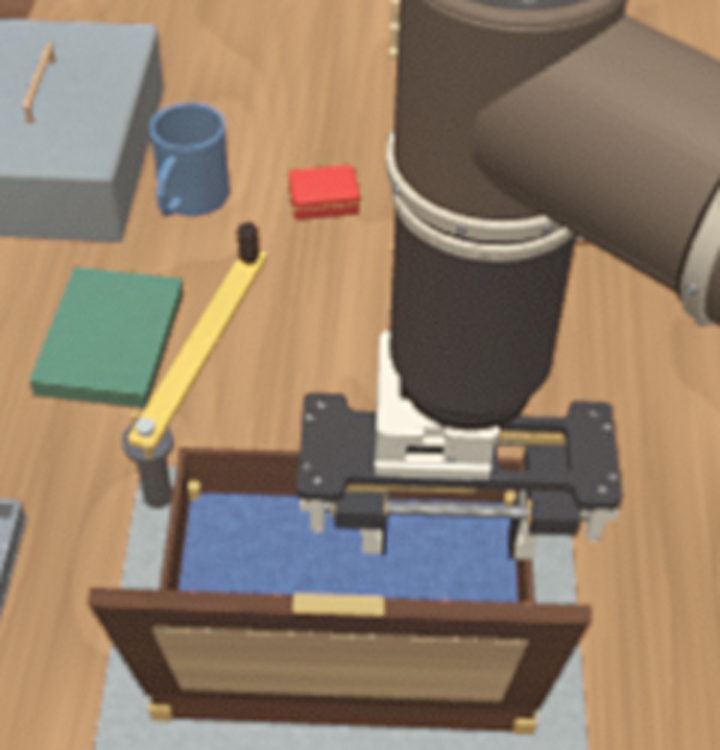

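View pics/t8.png

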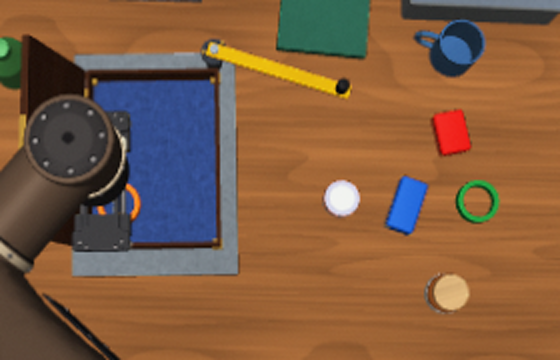

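>>> drive_tool(moves=[[0, -0.2, -0.1, 0, 0, 0], [-0.1, -0.5, -0.1, 0, 0, 0.14], [-0.2, -0.8, -0.1, 0, 0, 0.28], [-0.3, -1, -0.1, 0, 0, 0.42], [-0.4, -1, -0.1, 0, 0, 0.56]], fingers=1)

```text
clock: 13.85
tool_pos: [0.4949, 0.0825, 0.1982]
orientation: [-179.9, -0.0, 148.4]
force: [0.3, 0.5, 0.6]
opening: 0.0878
```

```bash
python3 - <<'E'
from h import *
go(.5607,-.311,.19,106);o=sensors.get_obs();print(o["orientation"],o["joint_pos"])
E
```

```text
[0.4949 0.0825 0.1982] [-1.75, -2.003, 0.056, -0.001, -0.0, 0.706]
[-1.79942967e+02 -4.66270481e-02  1.48366605e+02] [ 3.19287362e+01  5.41998433e+00 -2.31023694e+01 -1.86051703e-02
 -6.15494752e+01 -6.35532343e+01]
```

>>> drive_tool(moves=[[-0.22, -0.25, 0, 0, 0, 0.1], [-0.44, -0.5, 0, 0, 0, 0.2], [-0.66, -0.75, 0, 0, 0, 0.3], [-0.88, -1, 0, 0, 0, 0.4], [-0.88, -1, 0, 0, 0, 0.5]])

```text
clock: 14.35
tool_pos: [0.5278, -0.119, 0.1963]
orientation: [-179.8, -0.1, 117.8]
force: [-0.3, 0.8, -0.7]
opening: 0.0878
```

```bash
python3 - <<'E'
from h import *
go(.5607,-.311,.19,106)
E
```

```text
[ 0.5278 -0.119   0.1963] [-1.234, -0.404, 0.043, -0.004, -0.001, 0.197]
```

>>> drive_tool(moves=[[-0.3, -0.1, 0, 0, 0, 0.1], [-0.6, -0.2, 0, 0, 0, 0.197], [-0.9, -0.3, 0, 0, 0, 0.197], [-1, -0.4, 0, 0, 0, 0.197], [-1, -0.4, 0.2, 0, 0, 0.197]])

```text
clock: 14.85
tool_pos: [0.5456, -0.2832, 0.1676]
orientation: [-179.9, 0.2, 105.9]
force: [1.1, 0.8, -0.5]
opening: 0.0874
```

```bash
python3 - <<'E'
from h import *
go(.5607,-.311,.01,106)
s=snap("side","s9",(220,80,350,210),5)
E
```

```text
[ 0.5456 -0.2832  0.1676] [-0.203, 0.047, 1.051, -0.001, 0.003, -0.002]
```

View pics/s9.png

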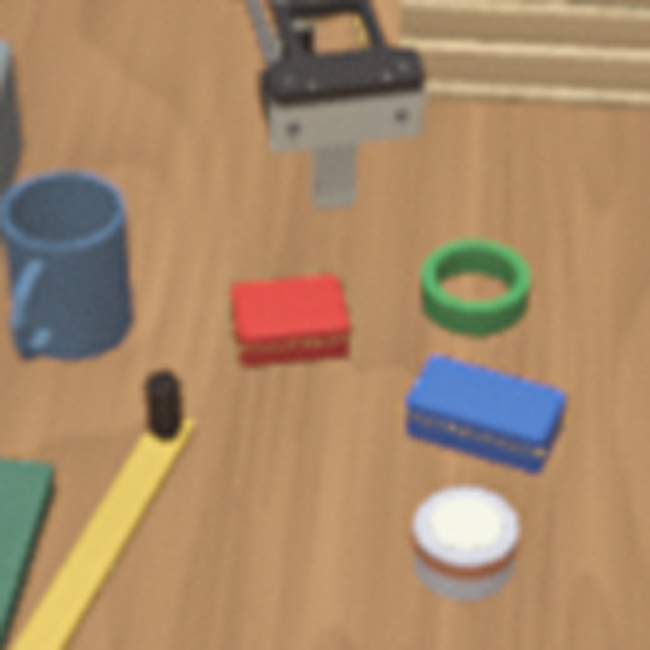

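>>> drive_tool(moves=[[-0.15, 0.04, 0.2, 0, 0, 0], [-0.203, 0.047, 0.4, 0, 0, 0], [-0.203, 0.047, 0.6, 0, 0, 0], [-0.203, 0.047, 0.8, 0, 0, 0], [-0.203, 0.047, 0.95, 0, 0, 0], [-0.203, 0.047, 1, 0, 0, 0], [-0.203, 0.047, 1, 0, 0, 0]])

```text
clock: 15.6
tool_pos: [0.5544, -0.3069, 0.0083]
orientation: [-179.3, -0.3, 105.8]
force: [0.4, 0.7, 0.2]
opening: 0.0875
```

```bash
python3 - <<'E'
from h import *
go(.5607,-.311,.01,106)
s=snap("side","s10",(220,80,350,210),5)
E
```

```text
[ 0.5544 -0.3069  0.0083] [-0.038, 0.033, -0.012, -0.012, -0.006, -0.003]
```

View pics/s10.png

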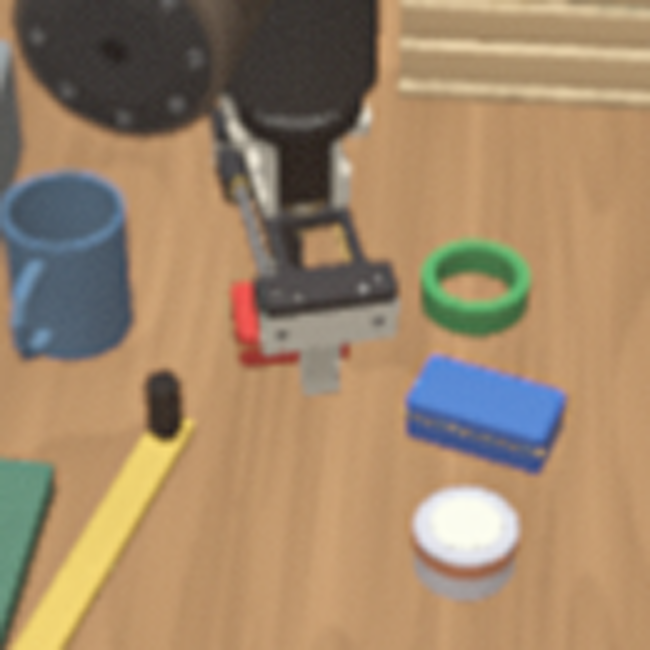

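Shift a few mm to centre, then close and lift.

>>> drive_tool(moves=[[-0.038, 0.04, -0.012, 0, 0, 0], [-0.038, 0.04, -0.012, 0, 0, 0], [-0.038, 0.05, -0.012, 0, 0, 0]])

```text
clock: 15.95
tool_pos: [0.5651, -0.3109, 0.0125]
orientation: [-179.5, -0.2, 105.8]
force: [-0.2, 0.4, 0.9]
opening: 0.0873
```

>>> drive_tool(moves=[[0, 0, 0, 0, 0, 0], [0, 0, 0, 0, 0, 0], [0, 0, 0, 0, 0, 0], [0, 0, 0, 0, 0, 0], [0, 0, 0, 0, 0, 0], [0, 0, 0, 0, 0, 0], [0, 0, 0, 0, 0, 0]], fingers=-1)

```text
clock: 16.65
tool_pos: [0.565, -0.3109, 0.0125]
orientation: [-179.5, -0.2, 105.8]
force: [-0.9, 1.1, -0.7]
opening: 0.0521
```

>>> drive_tool(moves=[[0, 0, -0.1, 0, 0, 0], [0, 0, -0.3, 0, 0, 0], [0, 0, -0.6, 0, 0, 0], [0, 0, -1, 0, 0, 0], [0, 0, -1, 0, 0, 0]])

```text
clock: 17.15
tool_pos: [0.5695, -0.3125, 0.1706]
orientation: [-180.0, 0.2, 105.9]
force: [1.0, 0.6, -0.5]
opening: 0.0521
```

```bash
python3 - <<'E'
from h import *
go(.4133,.1314,.19,92.4)
E
```

```text
[ 0.5695 -0.3125  0.1706] [3.131, -0.191, -0.138, 0.0, 0.003, 0.225]
```

>>> drive_tool(moves=[[0.33, -0.02, -0.2, 0, 0, 0], [0.66, -0.04, -0.2, 0, 0, 0], [1, -0.06, -0.2, 0, 0, 0], [1, -0.06, -0.2, 0, 0, 0]])

```text
clock: 17.55
tool_pos: [0.5181, -0.1674, 0.2018]
orientation: [179.9, 0.1, 106.0]
force: [0.7, 0.2, -1.0]
opening: 0.052
```

>>> drive_tool(moves=[[0.33, -0.02, 0, 0, 0, 0], [0.66, -0.04, 0, 0, 0, 0], [1, -0.06, 0, 0, 0, 0], [1, -0.06, 0, 0, 0, 0]])

```text
clock: 17.95
tool_pos: [0.4667, -0.022, 0.2024]
orientation: [179.8, 0.1, 106.3]
force: [0.8, -0.8, -0.9]
opening: 0.0526
```

>>> drive_tool(moves=[[0.33, -0.02, 0, 0, 0, 0.1], [0.66, -0.04, 0, 0, 0, 0.22], [1, -0.06, 0, 0, 0, 0.22], [1, -0.06, 0, 0, 0, 0.22]])

```text
clock: 18.35
tool_pos: [0.4152, 0.1227, 0.203]
orientation: [179.7, -0.1, 93.2]
force: [-0.4, -0.9, -1.3]
opening: 0.0525
```

```bash
python3 - <<'E'
from h import *
go(.4133,.1314,.10,92.4)
go(.4133,.1314,.036,92.4)
s=snap("side","s11",(170,80,410,330),3)
E
```

```text
[0.4152 0.1227 0.203 ] [0.058, -0.013, 0.687, 0.005, -0.001, 0.014]
[0.4152 0.1227 0.203 ] [0.058, -0.015, 1.113, 0.005, -0.001, 0.014]
```

View pics/s11.png

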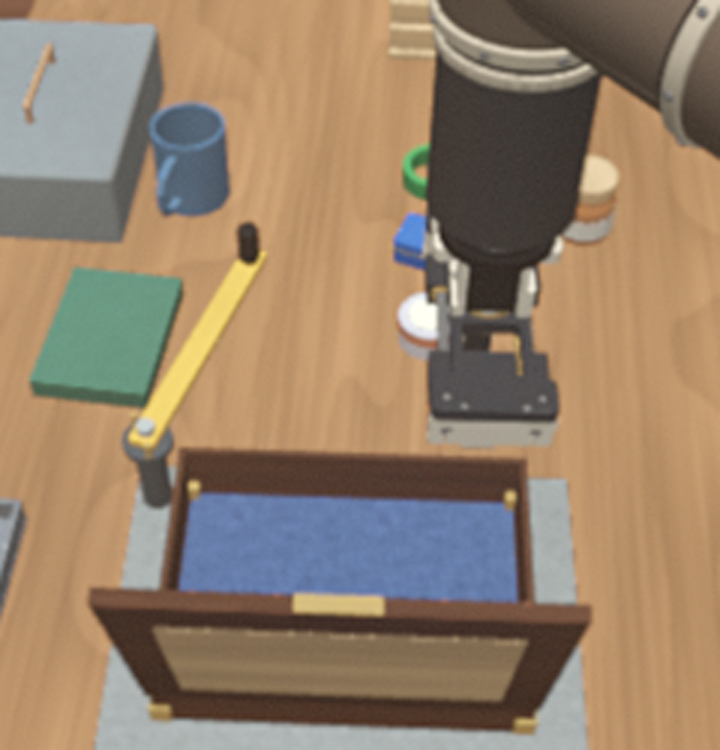

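>>> drive_tool(moves=[[0.05, -0.013, 0.2, 0, 0, 0.014], [0.058, -0.013, 0.4, 0, 0, 0.014], [0.058, -0.013, 0.6, 0, 0, 0.014], [0.058, -0.013, 0.75, 0, 0, 0.014], [0.058, -0.013, 0.85, 0, 0, 0.014], [0.058, -0.013, 0.95, 0, 0, 0.014], [0.058, -0.013, 1, 0, 0, 0.014], [0.058, -0.013, 1, 0, 0, 0.014]])

```text
clock: 19.2
tool_pos: [0.4136, 0.1299, 0.0523]
orientation: [179.8, 0.0, 92.4]
force: [-0.9, -1.1, -1.1]
opening: 0.0522
```

```bash
python3 - <<'E'
from h import *
go(.4133,.1314,.036,92.4)
s=snap("top","t11",(170,140,310,300),4)
E
```

```text
[0.4136 0.1299 0.0523] [0.01, -0.002, 0.109, 0.003, 0.0, -0.0]
```

View pics/t11.png

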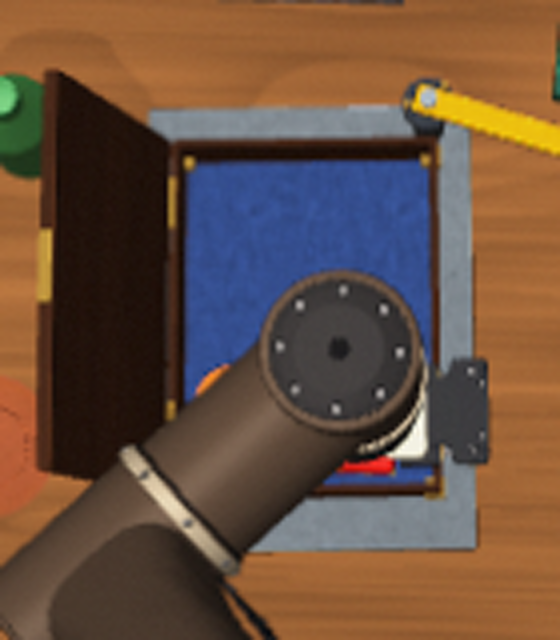

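Inside the box. Lower, release, retreat.

>>> drive_tool(moves=[[0, 0, 0.05, 0, 0, 0], [0, 0, 0.1, 0, 0, 0], [0, 0, 0.12, 0, 0, 0], [0, 0, 0.12, 0, 0, 0]])

```text
clock: 19.65
tool_pos: [0.4137, 0.1301, 0.0345]
orientation: [179.8, 0.0, 92.4]
force: [0.6, -0.2, -0.7]
opening: 0.0525
```

>>> drive_tool(moves=[[0, 0, 0, 0, 0, 0], [0, 0, 0, 0, 0, 0], [0, 0, 0, 0, 0, 0], [0, 0, -0.3, 0, 0, 0], [0, 0, -0.6, 0, 0, 0], [0, 0, -1, 0, 0, 0], [0, 0, -1, 0, 0, 0]], fingers=0.4)

```text
clock: 20.35
tool_pos: [0.4157, 0.1317, 0.1904]
orientation: [179.3, -0.3, 92.5]
force: [-0.0, 0.9, -0.2]
opening: 0.0615
```

```bash
python3 - <<'E'
from h import *
go(.4468,-.3552,.19,90)
s=snap("top","t12",(170,140,450,320),2)
E
```

```text
[0.4157 0.1317 0.1904] [-3.252, 0.067, -0.011, 0.011, -0.005, 0.041]
```

View pics/t12.png

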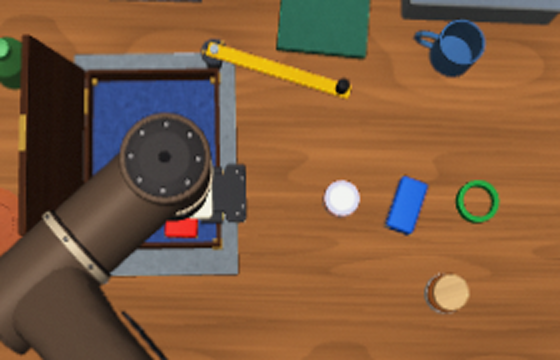

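>>> drive_tool(moves=[[-0.25, 0, 0, 0, 0, -0.14], [-0.55, 0, 0, 0, 0, -0.28], [-0.85, 0, 0, 0, 0, -0.42], [-1, 0, 0, 0, 0, -0.56], [-1, 0, 0, 0, 0, -0.7], [-1, 0, 0, 0, 0, -0.8]], fingers=1)

```text
clock: 21.0
tool_pos: [0.4211, -0.0195, 0.1881]
orientation: [179.4, 0.3, 140.7]
force: [-0.1, 0.1, -1.0]
opening: 0.0874
```

```bash
python3 - <<'E'
from h import *
go(.4468,-.3552,.19,180);print(sensors.get_obs()["orientation"])
E
```

```text
[ 0.4211 -0.0195  0.1881] [-1.551, -1.622, -0.022, 0.008, 0.007, -0.656]
[179.43285523   0.25958482 140.66011712]
```

>>> drive_tool(moves=[[-0.25, -0.25, 0, 0, 0, -0.14], [-0.5, -0.5, 0, 0, 0, -0.28], [-0.75, -0.78, 0, 0, 0, -0.42], [-0.95, -1, 0, 0, 0, -0.56], [-0.95, -1, 0, 0, 0, -0.65]])

```text
clock: 21.5
tool_pos: [0.4359, -0.2192, 0.1867]
orientation: [179.7, 0.5, 175.4]
force: [1.2, 0.6, 0.7]
opening: 0.0873
```

```bash
python3 - <<'E'
from h import *
go(.4468,-.3552,.19,180);print(sensors.get_obs()["orientation"])
E
```

```text
[ 0.4359 -0.2192  0.1867] [-0.145, -0.898, -0.026, 0.005, 0.009, -0.076]
[179.67087371   0.50011384 175.42010636]
```

>>> drive_tool(moves=[[-0.05, -0.3, 0, 0, 0, -0.07], [-0.1, -0.6, 0, 0.005, 0.009, -0.07], [-0.145, -0.9, 0, 0.005, 0.009, -0.07], [-0.145, -0.9, 0.3, 0.005, 0.009, -0.07], [-0.145, -0.9, 0.5, 0.005, 0.009, -0.07]])

```text
clock: 22.0
tool_pos: [0.446, -0.3561, 0.108]
orientation: [179.9, -0.1, 179.4]
force: [-1.5, 0.7, -1.2]
opening: 0.0877
```

```bash
python3 - <<'E'
from h import *
go(.4468,-.3552,.01,180)
s=snap("side","s13",(220,60,400,190),4)
E
```

```text
[ 0.446  -0.3561  0.108 ] [-0.007, 0.005, 0.654, 0.002, -0.002, -0.01]
```

View pics/s13.png

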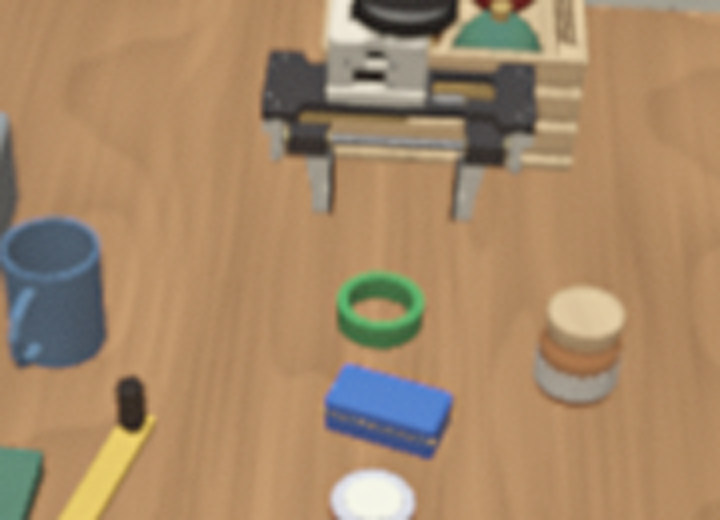

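>>> drive_tool(moves=[[-0.007, 0.005, 0.2, 0, 0, 0], [-0.007, 0.005, 0.4, 0, 0, -0.01], [-0.007, 0.005, 0.57, 0, 0, -0.01], [-0.007, 0.005, 0.65, 0, 0, -0.01], [-0.007, 0.005, 0.65, 0, 0, -0.01], [-0.007, 0.005, 0.65, 0, 0, -0.01]])

```text
clock: 22.65
tool_pos: [0.4443, -0.3529, 0.0066]
orientation: [179.7, -0.5, -179.9]
force: [0.4, -0.2, 0.5]
opening: 0.0875
```

>>> drive_tool(moves=[[0, 0, 0, 0, 0, 0], [0, 0, 0, 0, 0, 0], [0, 0, 0, 0, 0, 0], [0, 0, 0, 0, 0, 0], [0, 0, 0, 0, 0, 0]], fingers=-1)

```text
clock: 23.15
tool_pos: [0.4451, -0.3532, 0.0078]
orientation: [179.8, -0.4, -179.9]
force: [-0.4, 2.5, 7.7]
opening: 0.0689
```

>>> drive_tool(moves=[[0, 0, -0.1, 0, 0, 0], [0, 0, -0.3, 0, 0, 0], [0, 0, -0.6, 0, 0, 0], [0, 0, -1, 0, 0, 0], [0, 0, -1, 0, 0, 0]])

```text
clock: 23.65
tool_pos: [0.4487, -0.3553, 0.1641]
orientation: [-180.0, 0.1, -179.9]
force: [0.5, 1.1, 0.1]
opening: 0.0691
```

```bash
python3 - <<'E'
from h import *
go(.5629,.2397,.20,182.4)
E
```

```text
[ 0.4487 -0.3553  0.1641] [-0.771, 3.965, -0.24, -0.001, 0.002, -0.038]
```

>>> drive_tool(moves=[[0, 0.33, -0.25, 0, 0, 0], [0, 0.66, -0.25, 0, 0, 0], [0, 1, -0.25, 0, 0, 0], [0, 1, -0.25, 0, 0, 0]])

```text
clock: 24.05
tool_pos: [0.4478, -0.2021, 0.2022]
orientation: [180.0, 0.2, -179.7]
force: [0.4, -1.2, -0.3]
opening: 0.0693
```

>>> drive_tool(moves=[[0, 0.33, 0, 0, 0, 0], [-0.1, 0.66, 0, 0, 0, 0], [-0.2, 1, 0, 0, 0, 0], [-0.2, 1, 0, 0, 0, 0]])

```text
clock: 24.45
tool_pos: [0.4783, -0.0483, 0.2025]
orientation: [180.0, 0.3, -179.5]
force: [-0.2, -0.8, -0.2]
opening: 0.069
```

>>> drive_tool(moves=[[-0.1, 0.33, 0, 0, 0, 0], [-0.2, 0.66, 0, 0, 0, 0], [-0.3, 1, 0, 0, 0, 0], [-0.3, 1, 0, 0, 0, -0.04]])

```text
clock: 24.85
tool_pos: [0.5233, 0.1055, 0.2023]
orientation: [180.0, 0.3, -177.0]
force: [1.3, -0.5, -1.0]
opening: 0.0687
```

```bash
python3 - <<'E'
from h import *
go(.5629,.2397,.20,182.4)
E
```

```text
[0.5233 0.1055 0.2023] [-0.311, 0.88, 0.017, 0.0, 0.005, 0.011]
```

>>> drive_tool(moves=[[-0.1, 0.3, 0, 0, 0, 0.01], [-0.2, 0.6, 0, 0, 0, 0.01], [-0.31, 0.88, 0, 0, 0, 0.01], [-0.31, 0.88, 0.1, 0, 0, 0.01], [-0.31, 0.88, 0.3, 0, 0, 0.01], [-0.31, 0.88, 0.5, 0, 0, 0.01], [-0.31, 0.88, 0.6, 0, 0, 0.01], [-0.31, 0.88, 0.6, 0, 0, 0.01]])

```text
clock: 25.65
tool_pos: [0.5617, 0.238, 0.1096]
orientation: [-179.9, 0.0, -177.6]
force: [-0.4, -0.5, -0.5]
opening: 0.0689
```

```bash
python3 - <<'E'
from h import *
go(.5629,.2397,.034,182.4)
s=snap("top","t14",(170,140,310,300),4)
s=snap("side","s14",(170,180,390,340),3)
E
```

```text
[0.5617 0.238  0.1096] [-0.008, 0.012, 0.504, -0.002, 0.0, 0.0]
```

View pics/t14.png

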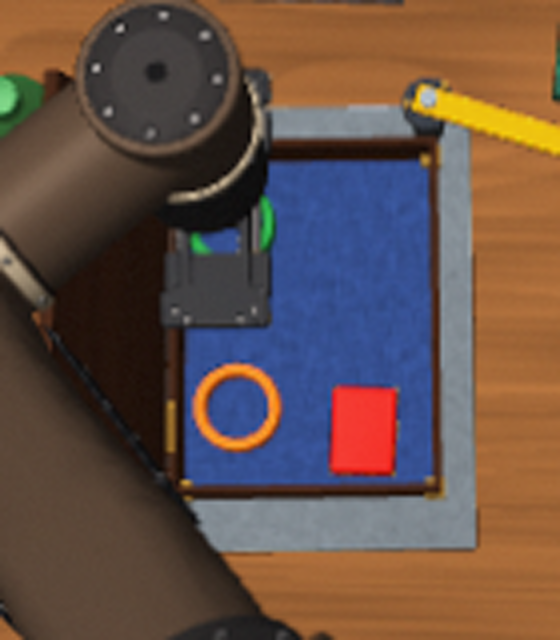

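View pics/s14.png

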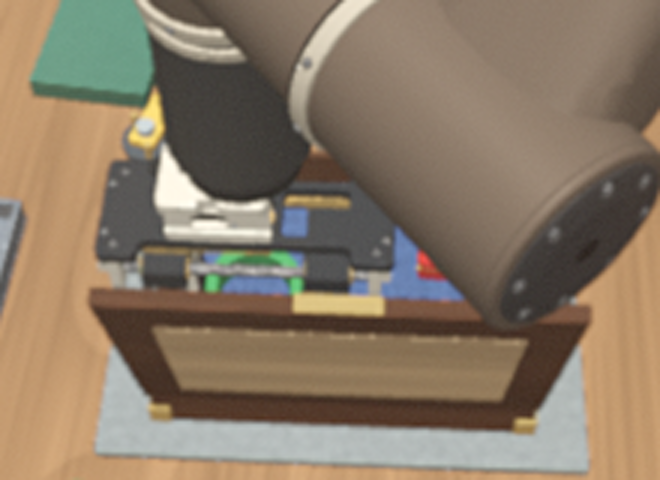

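>>> drive_tool(moves=[[-0.008, 0.01, 0.15, 0, 0, 0], [-0.008, 0.01, 0.3, 0, 0, 0], [-0.008, 0.01, 0.42, 0, 0, 0], [-0.008, 0.01, 0.49, 0, 0, 0], [-0.008, 0.01, 0.5, 0, 0, 0], [-0.008, 0.01, 0.5, 0, 0, 0]])

```text
clock: 26.35
tool_pos: [0.5656, 0.2411, 0.0387]
orientation: [180.0, 0.3, -177.5]
force: [-0.4, -0.6, 0.1]
opening: 0.069
```

>>> drive_tool(moves=[[0, 0, 0, 0, 0, 0], [0, 0, 0, 0, 0, 0], [0, 0, 0, 0, 0, 0], [0, 0, -0.3, 0, 0, 0], [0, 0, -0.6, 0, 0, 0], [0, 0, -1, 0, 0, 0], [0, -0.2, -1, 0, 0, 0]], fingers=0.85)

```text
clock: 27.05
tool_pos: [0.5692, 0.2143, 0.1957]
orientation: [179.7, 0.9, -177.3]
force: [1.1, -0.2, -0.1]
opening: 0.0809
```

```bash
python3 - <<'E'
from h import *
go(.4378,-.2348,.20,68.3)
s=snap("top","t15",(170,140,450,320),2)
E
```

```text
[0.5692 0.2143 0.1957] [1.013, -2.95, -0.06, 0.018, 0.005, 1.906]
```

View pics/t15.png

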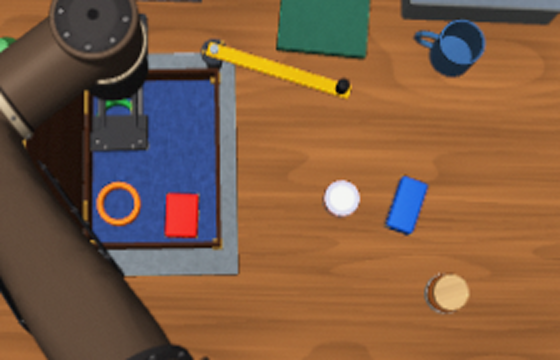

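>>> drive_tool(moves=[[0, -0.2, 0, 0, 0, 0.14], [0, -0.5, 0, 0, 0, 0.28], [0.1, -0.8, 0, 0, 0, 0.42], [0.2, -1, 0, 0, 0, 0.56], [0.3, -1, 0, 0, 0, 0.7], [0.3, -1, 0, 0, 0, 0.84], [0.3, -1, 0, 0, 0, 0.95]], fingers=0.5)

```text
clock: 27.8
tool_pos: [0.5289, 0.057, 0.1939]
orientation: [179.2, 0.2, 125.1]
force: [0.8, 0.2, -0.2]
opening: 0.0661
```

```bash
python3 - <<'E'
from h import *
go(.4378,-.2348,.20,68.5)
E
```

```text
[0.5289 0.057  0.1939] [-1.241, -1.616, -0.058, 0.014, -0.003, 0.944]
```

>>> drive_tool(moves=[[-0.2, -0.26, 0, 0, 0, 0.14], [-0.4, -0.52, 0, 0, 0, 0.28], [-0.6, -0.78, 0, 0, 0, 0.42], [-0.77, -1, 0, 0, 0, 0.56], [-0.77, -1, 0, 0, 0, 0.7], [-0.77, -1, 0, 0, 0, 0.84], [-0.77, -1, 0, 0, 0, 0.94]])

```text
clock: 28.5
tool_pos: [0.4724, -0.1244, 0.1924]
orientation: [179.4, -0.6, 68.3]
force: [-0.2, -0.2, -0.7]
opening: 0.0657
```

```bash
python3 - <<'E'
from h import *
go(.4378,-.2348,.12,68.5)
E
```

```text
[ 0.4724 -0.1244  0.1924] [-0.774, 0.053, 0.476, 0.01, -0.009, -0.003]
```

>>> drive_tool(moves=[[-0.3, 0.02, 0, 0.01, -0.009, 0], [-0.6, 0.04, 0, 0.01, -0.009, 0], [-0.774, 0.053, 0.2, 0.01, -0.009, 0], [-0.774, 0.053, 0.4, 0.01, -0.009, 0], [-0.774, 0.053, 0.48, 0.01, -0.009, 0]])

```text
clock: 29.0
tool_pos: [0.4357, -0.2352, 0.117]
orientation: [-179.8, 0.0, 68.2]
force: [-0.3, 0.0, 0.0]
opening: 0.0659
```

```bash
python3 - <<'E'
from h import *
go(.4378,-.2348,.01,68.5)
s=snap("side","s16",(260,80,400,220),5)
E
```

```text
[ 0.4357 -0.2352  0.117 ] [0.008, 0.014, 0.713, -0.003, 0.0, -0.005]
```

View pics/s16.png

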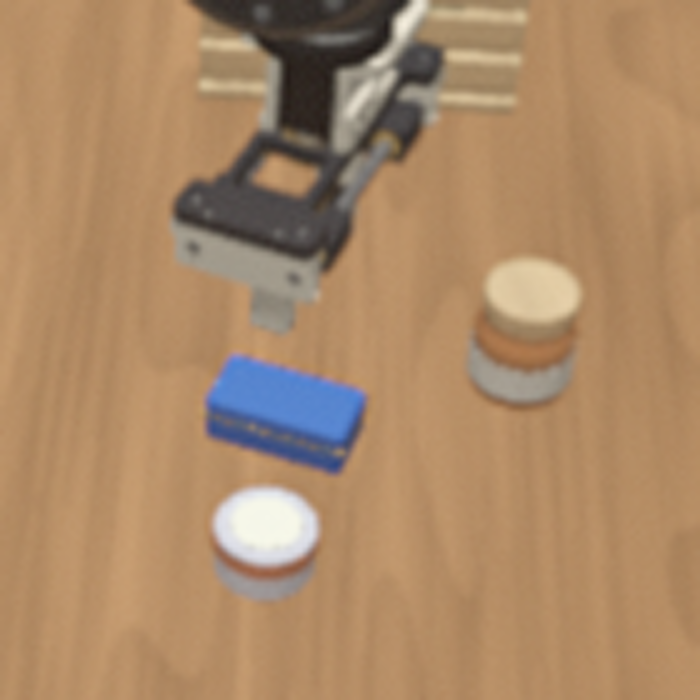

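>>> drive_tool(moves=[[0.008, 0.014, 0.2, 0, 0, 0], [0.008, 0.014, 0.4, 0, 0, 0], [0.008, 0.014, 0.6, 0, 0, 0], [0.008, 0.014, 0.7, 0, 0, 0], [0.008, 0.014, 0.7, 0, 0, 0], [0.008, 0.014, 0.7, 0, 0, 0]])

```text
clock: 29.65
tool_pos: [0.4387, -0.234, 0.0122]
orientation: [-179.8, 0.0, 68.3]
force: [0.9, -0.7, 0.1]
opening: 0.066
```

>>> drive_tool(moves=[[0, 0, 0, 0, 0, 0], [0, 0, 0, 0, 0, 0], [0, 0, 0, 0, 0, 0], [0, 0, 0, 0, 0, 0], [0, 0, 0, 0, 0, 0]], fingers=-1)

```text
clock: 30.15
tool_pos: [0.4394, -0.234, 0.0132]
orientation: [-179.9, 0.0, 68.3]
force: [-0.3, 2.7, 7.3]
opening: 0.046
```

>>> drive_tool(moves=[[0, 0, -0.1, 0, 0, 0], [0, 0, -0.3, 0, 0, 0], [0, 0, -0.6, 0, 0, 0], [0, 0, -1, 0, 0, 0], [0, 0, -1, 0, 0, 0]])

```text
clock: 30.65
tool_pos: [0.4425, -0.235, 0.1691]
orientation: [179.6, -0.0, 68.4]
force: [1.3, -0.2, -0.8]
opening: 0.046
```

```bash
python3 - <<'E'
from h import *
go(.5812,.1384,.20,92.4)
E
```

```text
[ 0.4425 -0.235   0.1691] [2.655, -0.056, -0.204, 0.007, 0.001, -0.4]
```

>>> drive_tool(moves=[[0.3, 0, -0.25, 0, 0, 0], [0.6, 0, -0.25, 0, 0, 0], [0.9, 0, -0.25, 0, 0, 0], [1, 0, -0.25, 0, 0, 0]])

```text
clock: 31.05
tool_pos: [0.4988, -0.0924, 0.2073]
orientation: [179.5, -0.1, 68.5]
force: [-0.1, -0.9, -1.7]
opening: 0.0461
```

>>> drive_tool(moves=[[0.3, 0, 0, 0, 0, -0.1], [0.6, 0, 0, 0, 0, -0.2], [0.9, 0, 0, 0, 0, -0.3], [1, -0.05, 0, 0, 0, -0.4], [1, -0.05, 0, 0, 0, -0.4]])

```text
clock: 31.55
tool_pos: [0.5466, 0.0518, 0.2068]
orientation: [179.6, 0.1, 92.8]
force: [0.3, -0.8, 0.1]
opening: 0.046
```

```bash
python3 - <<'E'
from h import *
go(.5812,.1384,.20,92.4)
E
```

```text
[0.5466 0.0518 0.2068] [0.565, 0.258, 0.046, 0.007, 0.001, 0.007]
```

>>> drive_tool(moves=[[0.3, 0.13, 0, 0, 0, 0], [0.565, 0.258, 0, 0, 0, 0], [0.565, 0.258, 0.1, 0, 0, 0], [0.565, 0.258, 0.3, 0, 0, 0], [0.565, 0.258, 0.5, 0, 0, 0], [0.565, 0.258, 0.6, 0, 0, 0], [0.565, 0.258, 0.6, 0, 0, 0]])

```text
clock: 32.25
tool_pos: [0.5799, 0.1363, 0.1141]
orientation: [179.9, 0.2, 92.6]
force: [0.7, -0.6, -0.5]
opening: 0.046
```

```bash
python3 - <<'E'
from h import *
go(.5812,.1384,.035,92.4)
s=snap("top","t17",(170,140,310,300),4)
E
```

```text
[0.5799 0.1363 0.1141] [0.016, 0.008, 0.527, 0.002, 0.003, 0.004]
```

View pics/t17.png

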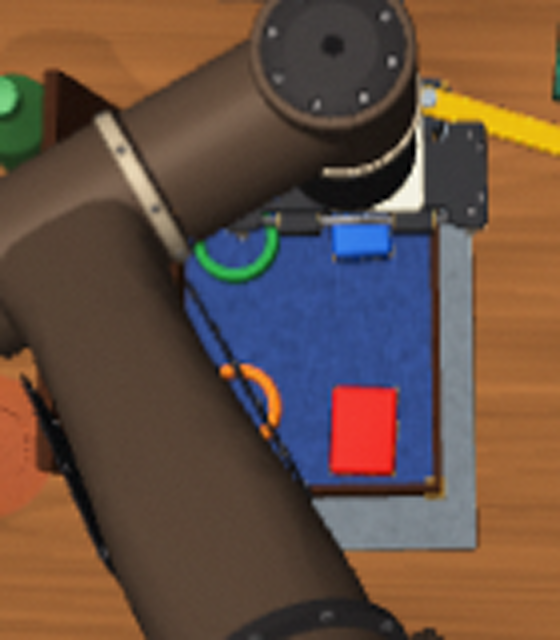

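>>> drive_tool(moves=[[0.016, 0.008, 0.15, 0, 0, 0], [0.016, 0.008, 0.3, 0, 0, 0], [0.016, 0.008, 0.44, 0, 0, 0], [0.016, 0.008, 0.5, 0, 0, 0], [0.016, 0.008, 0.52, 0, 0, 0], [0.016, 0.008, 0.52, 0, 0, 0]])

```text
clock: 32.9
tool_pos: [0.5832, 0.1391, 0.0388]
orientation: [179.7, 0.1, 92.6]
force: [0.4, -0.4, -0.5]
opening: 0.0461
```

>>> drive_tool(moves=[[0, 0, 0, 0, 0, 0], [0, 0, 0, 0, 0, 0], [0, 0, 0, 0, 0, 0], [0, 0, -0.3, 0, 0, 0], [0, 0, -0.6, 0, 0, 0], [0, 0, -1, 0, 0, 0], [-0.1, 0, -1, 0, 0, 0]], fingers=0.3)

```text
clock: 33.6
tool_pos: [0.5861, 0.1263, 0.196]
orientation: [179.1, -0.0, 92.8]
force: [1.2, 0.3, 0.3]
opening: 0.0567
```

```bash
python3 - <<'E'
from h import *
go(.4461,-.1284,.20,92.4)
s=snap("top","t18",(170,140,450,320),2)
E
```

```text
[0.5861 0.1263 0.196 ] [-1.651, -1.014, -0.044, 0.015, -0.001, 0.006]
```

View pics/t18.png

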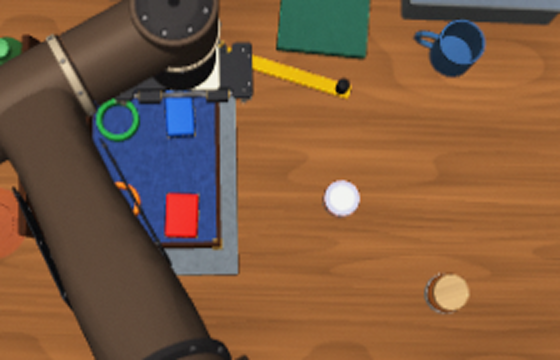

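>>> drive_tool(moves=[[-0.1, -0.3, 0, 0, 0, 0], [-0.3, -0.6, 0, 0, 0, 0], [-0.6, -0.85, 0, 0, 0, 0], [-0.85, -1, 0, 0, 0, 0], [-1, -1, 0, 0, 0, 0], [-1, -1, 0, 0, 0, 0]], fingers=1)

```text
clock: 34.25
tool_pos: [0.4412, -0.0353, 0.193]
orientation: [179.1, -0.0, 92.6]
force: [0.5, 0.1, 0.7]
opening: 0.0871
```

```bash
python3 - <<'E'
from h import *
go(.4461,-.1284,.10,92.4)
E
```

```text
[ 0.4412 -0.0353  0.193 ] [-0.622, -0.004, 0.62, 0.014, -0.001, 0.003]
```

>>> drive_tool(moves=[[-0.3, 0, 0.1, 0.014, 0, 0], [-0.6, 0, 0.3, 0.014, 0, 0], [-0.62, 0, 0.5, 0.014, 0, 0], [-0.62, 0, 0.62, 0.014, 0, 0], [-0.62, 0, 0.62, 0.014, 0, 0]])

```text
clock: 34.75
tool_pos: [0.4448, -0.1284, 0.0974]
orientation: [-179.7, -0.0, 92.5]
force: [-0.3, 0.6, 0.7]
opening: 0.0877
```

```bash
python3 - <<'E'
from h import *
go(.4461,-.1284,.012,92.4)
s=snap("side","s19",(260,80,400,220),5)
E
```

```text
[ 0.4448 -0.1284  0.0974] [-0.001, 0.011, 0.569, -0.005, -0.001, 0.001]
```

View pics/s19.png

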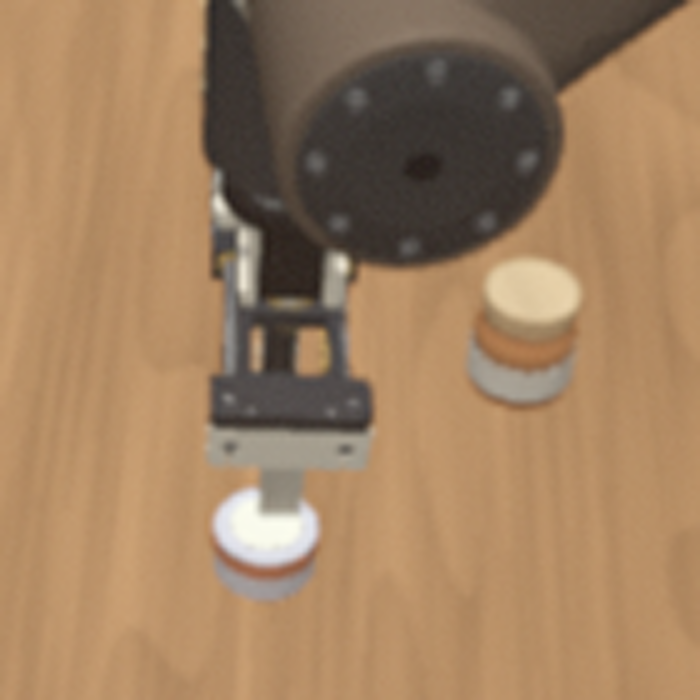

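>>> drive_tool(moves=[[0, 0.011, 0.2, 0, 0, 0], [0, 0.011, 0.4, 0, 0, 0], [0, 0.011, 0.53, 0, 0, 0], [0, 0.011, 0.57, 0, 0, 0], [0, 0.011, 0.57, 0, 0, 0]])

```text
clock: 35.3
tool_pos: [0.4481, -0.1277, 0.0139]
orientation: [-179.8, -0.0, 92.6]
force: [0.6, 0.8, -0.3]
opening: 0.0876
```

>>> drive_tool(moves=[[0, 0, 0, 0, 0, 0], [0, 0, 0, 0, 0, 0], [0, 0, 0, 0, 0, 0], [0, 0, 0, 0, 0, 0], [0, 0, 0, 0, 0, 0], [0, 0, 0, 0, 0, 0]], fingers=-1)

```text
clock: 35.9
tool_pos: [0.4484, -0.1276, 0.0145]
orientation: [-179.9, -0.0, 92.6]
force: [-1.5, 0.9, 7.0]
opening: 0.0574
```

>>> drive_tool(moves=[[0, 0, -0.1, 0, 0, 0], [0, 0, -0.3, 0, 0, 0], [0, 0, -0.6, 0, 0, 0], [0, 0, -1, 0, 0, 0], [0, 0, -1, 0, 0, 0]])

```text
clock: 36.4
tool_pos: [0.4515, -0.1278, 0.17]
orientation: [179.6, 0.0, 92.7]
force: [0.4, 0.2, -1.3]
opening: 0.0575
```

```bash
python3 - <<'E'
from h import *
go(.4963,.1348,.20,92.4)
s=snap("top","t20",(170,140,450,320),2)
E
```

```text
[ 0.4515 -0.1278  0.17  ] [1.735, 0.381, -0.199, 0.006, 0.001, 0.005]
```

View pics/t20.png

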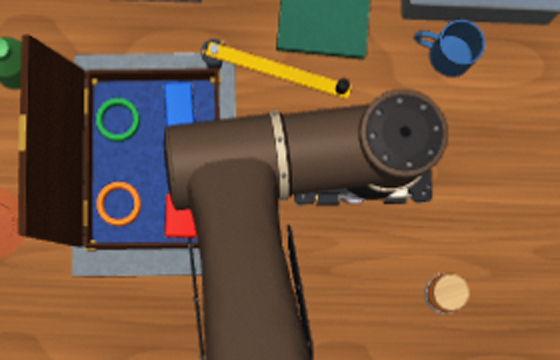

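>>> drive_tool(moves=[[0.3, 0.05, -0.25, 0, 0, 0], [0.6, 0.15, -0.25, 0, 0, 0], [0.9, 0.25, -0.25, 0, 0, 0], [1, 0.38, -0.25, 0, 0, 0]])

```text
clock: 36.85
tool_pos: [0.5006, 0.0278, 0.2065]
orientation: [179.6, -0.0, 92.8]
force: [-0.1, -0.4, -0.2]
opening: 0.0574
```

>>> drive_tool(moves=[[0.3, 0, 0, 0, 0, 0], [0.6, 0, 0, 0, 0, 0], [0.73, 0, 0, 0, 0, 0], [0.735, 0, 0.2, 0, 0, 0], [0.735, 0, 0.4, 0, 0, 0], [0.735, 0, 0.55, 0, 0, 0], [0.735, 0, 0.6, 0, 0, 0]])

```text
clock: 37.55
tool_pos: [0.4937, 0.1369, 0.1131]
orientation: [179.9, 0.1, 92.7]
force: [-1.1, 0.1, 0.2]
opening: 0.0574
```

```bash
python3 - <<'E'
from h import *
go(.4963,.1348,.038,92.4)
s=snap("top","t21",(170,140,310,300),4)
E
```

```text
[0.4937 0.1369 0.1131] [-0.014, 0.016, 0.501, 0.001, 0.002, 0.005]
```

View pics/t21.png

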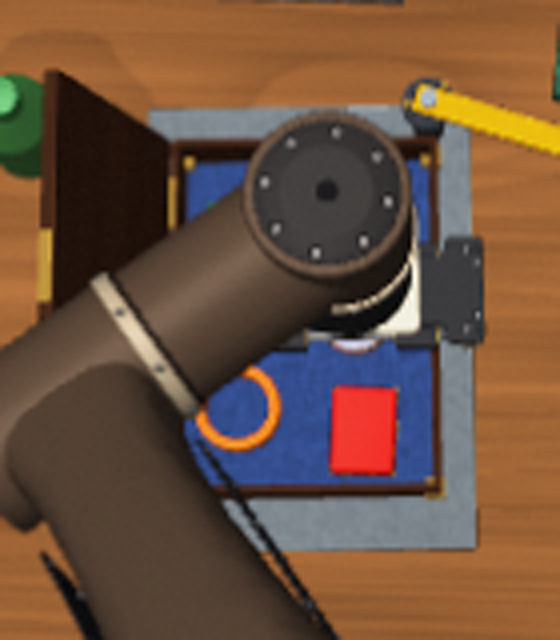

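>>> drive_tool(moves=[[-0.014, 0.016, 0.15, 0, 0, 0], [-0.014, 0.016, 0.3, 0, 0, 0], [-0.014, 0.016, 0.42, 0, 0, 0], [-0.014, 0.016, 0.48, 0, 0, 0], [-0.014, 0.016, 0.5, 0, 0, 0], [-0.014, 0.016, 0.5, 0, 0, 0]])

```text
clock: 38.2
tool_pos: [0.4971, 0.135, 0.0388]
orientation: [179.9, 0.1, 92.7]
force: [0.4, 0.3, 0.4]
opening: 0.0569
```

>>> drive_tool(moves=[[0, 0, 0, 0, 0, 0], [0, 0, 0, 0, 0, 0], [0, 0, 0, 0, 0, 0], [0, 0, -0.3, 0, 0, 0], [0, 0, -0.6, 0, 0, 0], [0, 0, -1, 0, 0, 0], [-0.2, 0, -1, 0, 0, 0], [-0.5, 0, -1, 0, 0, 0]], fingers=0.6)

```text
clock: 39.0
tool_pos: [0.5021, 0.0616, 0.1924]
orientation: [179.5, -0.1, 92.9]
force: [0.9, 0.6, -0.3]
opening: 0.0702
```

>>> drive_tool(moves=[[-0.3, 0, 0, 0, 0, 0], [-0.6, 0, 0, 0, 0, 0], [-1, 0, 0, 0, 0, 0], [-1, 0, 0, 0, 0, 0]], fingers=-1)

```text
clock: 39.4
tool_pos: [0.5093, -0.0919, 0.1927]
orientation: [179.5, -0.0, 92.7]
force: [-0.2, -0.2, -0.4]
opening: 0.0437
```

```bash
python3 - <<'E'
from h import *
s=snap("top","t22",(160,140,380,300),3)
s=snap("side","s22",(170,180,390,340),3)
E
```

```text
(no output)
```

View pics/t22.png

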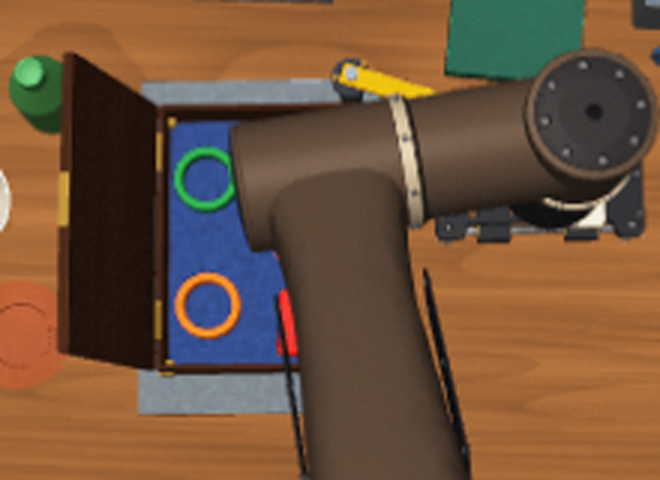

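View pics/s22.png

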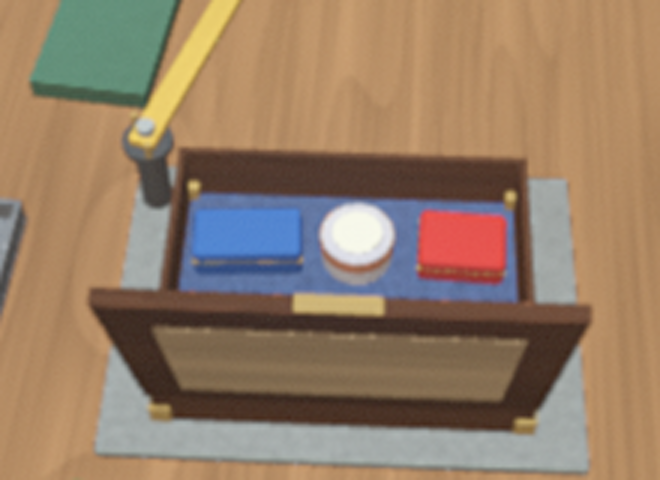

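```bash
cat >> h.py <<'E'
def lidpt(th,r=.19,dy=.010,dz=0.,x=0.):
    cy=.107-r*np.cos(th)+.012*np.sin(th)+dy; z=.074+r*np.sin(th)+.012*np.cos(th)+dz
    return np.r_[ch(x,cy),z]
def path(ths,yaw,**k):
    for t in ths: print(round(t,2),lidpt(t,**k).round(4),move_to(lidpt(t,**k),yaw).tolist())
E
python3 - <<'E'
from h import *
t=vision.snapshot("top");s=vision.snapshot("side")
X=tri([t,s],[(181.25,206.25),(283,281.5)]);print(X, X[:2]-ch(0,.107))
for th in(1.65,1.7,1.75,1.8):
    e=np.r_[ch(0,.107-.222*np.cos(th)+.006*np.sin(th)),.074+.222*np.sin(th)+.006*np.cos(th)];print(th,e,proj(t,e),proj(s,e))
print(lidpt(1.7)); go(*lidpt(1.7)[:2],.36,182.4)
E
```

```text
[0.49337834 0.34610784 0.28543282] [-0.00164096  0.0622017 ]
1.65 [0.4940333  0.30743152 0.29482931] [[194.46125382 205.95182068]] [[284.17324144 259.27563972]]
1.7 [0.49357236 0.3184293  0.29337652] [[190.59508757 206.1039617 ]] [[283.92933988 265.09521896]]
1.75 [0.49311503 0.32934079 0.2913754 ] [[186.80564683 206.29138516]] [[283.68247971 271.13224694]]
1.8 [0.49266246 0.34013872 0.28883096] [[183.10618686 206.51321967]] [[283.43372955 277.3632877 ]]
[0.49307709 0.33024589 0.26087018]
[ 0.5097 -0.0881  0.1925] [2.792, 0.039, -1.114, 0.007, 0.006, -1.492]
```

>>> drive_tool(moves=[[0, 0, -0.3, 0, 0, -0.1], [0.2, 0, -0.6, 0, 0, -0.24], [0.4, 0, -0.9, 0, 0, -0.38], [0.6, 0, -1, 0, 0, -0.52], [0.8, 0, -1, 0, 0, -0.66], [1, 0, -1, 0, 0, -0.8], [1, 0, -1, 0, 0, -0.8]])

```text
clock: 40.3
tool_pos: [0.5005, 0.0657, 0.3428]
orientation: [179.6, 0.3, 141.4]
force: [-0.1, -0.2, -1.0]
opening: 0.0005
```

```bash
python3 - <<'E'
from h import *
go(.493,.395,.36,182.4)
E
```

```text
[0.5005 0.0657 0.3428] [1.407, 1.687, -0.109, 0.005, 0.008, -0.683]
```

>>> drive_tool(moves=[[0.15, 0.15, -0.2, 0, 0, -0.14], [0.3, 0.36, -0.2, 0, 0, -0.28], [0.45, 0.55, -0.2, 0, 0, -0.42], [0.6, 0.72, -0.2, 0, 0, -0.56], [0.75, 0.9, -0.2, 0, 0, -0.68], [0.75, 0.9, -0.2, 0, 0, -0.68]])

```text
clock: 40.9
tool_pos: [0.4955, 0.2454, 0.3723]
orientation: [179.9, 0.5, -177.3]
force: [-0.5, 0.2, -0.6]
opening: 0.0003
```

```bash
python3 - <<'E'
from h import *
go(.493,.395,.36,182.4)
E
```

```text
[0.4955 0.2454 0.3723] [-0.029, 0.997, 0.084, 0.002, 0.008, 0.004]
```

>>> drive_tool(moves=[[-0.01, 0.3, 0, 0, 0, 0], [-0.02, 0.6, 0, 0, 0.008, 0], [-0.029, 1, 0, 0, 0.008, 0], [-0.029, 1, 0, 0, 0.008, 0], [-0.029, 1, 0, 0, 0.008, 0]])

```text
clock: 41.4
tool_pos: [0.492, 0.3974, 0.3713]
orientation: [180.0, -0.1, -177.3]
force: [-0.0, 0.5, -0.0]
opening: 0.0003
```

```bash
python3 - <<'E'
from h import *
go(.493,.395,.265,182.4)
s=snap("side","s23",(150,180,410,380),3)
E
```

```text
[0.492  0.3974 0.3713] [-0.007, -0.017, 0.708, 0.0, -0.002, 0.006]
```

View pics/s23.png

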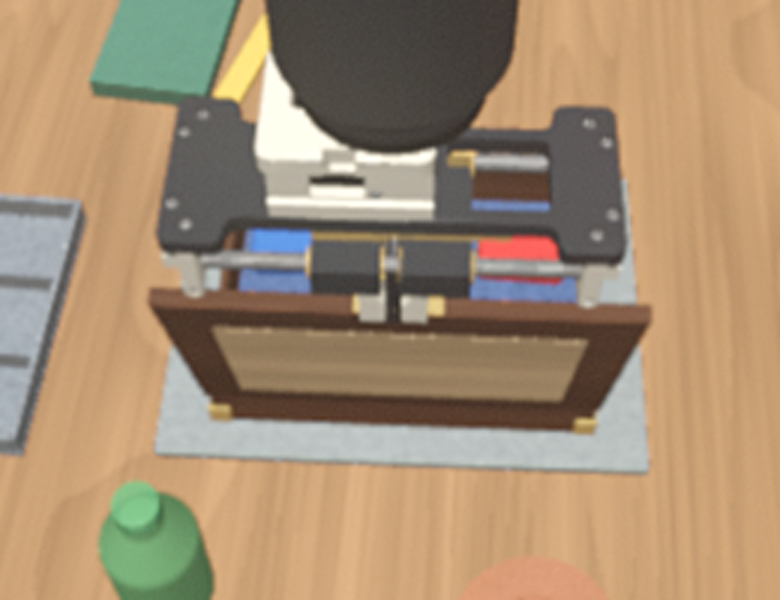

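>>> drive_tool(moves=[[-0.007, -0.017, 0.2, 0, 0, 0], [-0.007, -0.017, 0.45, 0, 0, 0], [-0.007, -0.017, 0.65, 0, 0, 0], [-0.007, -0.017, 0.76, 0, 0, 0], [-0.007, -0.017, 0.76, 0, 0, 0]])

```text
clock: 41.95
tool_pos: [0.4923, 0.3914, 0.2559]
orientation: [-179.9, -0.2, -177.4]
force: [-0.1, -0.1, 0.3]
opening: 0.0003
```

```bash
python3 - <<'E'
from h import *
s=snap("side","s24",(150,180,410,380),3)
print(sensors.get_obs()["tool_pos"]);path(np.arange(1.9,1.2,-.1),182.4)
E
```

```text
[0.49315502 0.39223511 0.25798707]
1.9 [0.4916 0.3666 0.2499] [0.018, -0.17, 0.054, -0.0, -0.002, 0.004]
1.8 [0.4923 0.3487 0.2563] [0.019, -0.29, 0.011, -0.0, -0.002, 0.004]
1.7 [0.4931 0.3302 0.2609] [0.02, -0.413, -0.019, -0.0, -0.002, 0.004]
1.6 [0.4939 0.3114 0.2636] [0.02, -0.538, -0.037, -0.0, -0.002, 0.004]
1.5 [0.4947 0.2924 0.2644] [0.021, -0.665, -0.042, -0.0, -0.002, 0.004]
1.4 [0.4955 0.2734 0.2633] [0.021, -0.792, -0.035, -0.0, -0.002, 0.004]
1.3 [0.4962 0.2547 0.2603] [0.022, -0.917, -0.015, -0.0, -0.002, 0.004]
```

View pics/s24.png

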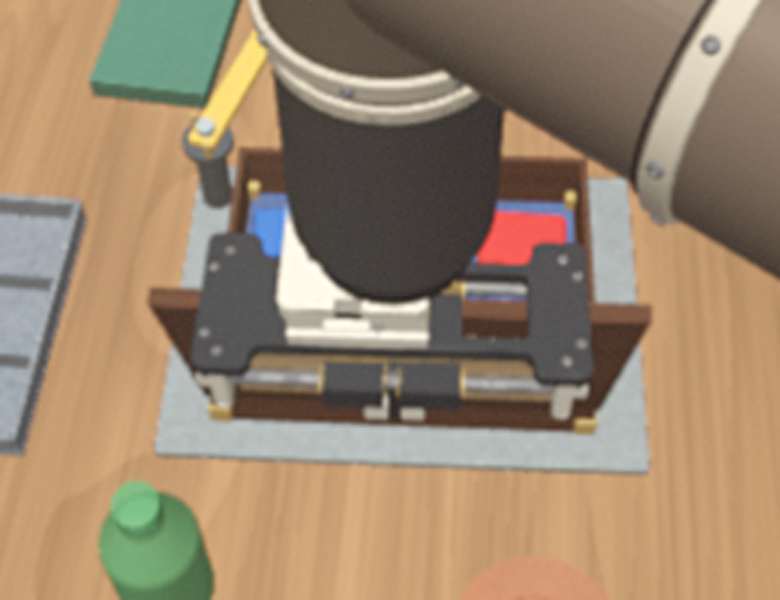

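>>> drive_tool(moves=[[0.02, -0.08, 0.01, 0, 0, 0], [0.02, -0.16, 0.01, 0, 0, 0], [0.02, -0.22, 0.01, 0, 0, 0], [0.02, -0.28, 0.01, 0, 0, 0], [0.02, -0.34, 0, 0, 0, 0], [0.02, -0.4, -0.01, 0, 0, 0], [0.02, -0.46, -0.02, 0, 0, 0], [0.02, -0.52, -0.03, 0, 0, 0]])

```text
clock: 42.8
tool_pos: [0.4938, 0.3133, 0.2624]
orientation: [-180.0, -0.1, -177.4]
force: [1.8, 2.4, -2.0]
opening: 0.0005
```

```bash
python3 - <<'E'
from h import *
s=snap("side","s25",(150,180,410,380),3)
print(sensors.get_obs()["tool_pos"]);path(np.arange(1.6,0.7,-.1),182.4)
E
```

```text
[0.49358306 0.31213869 0.26256999]
1.6 [0.4939 0.3114 0.2636] [-0.002, -0.005, -0.007, -0.001, -0.002, 0.003]
1.5 [0.4947 0.2924 0.2644] [-0.001, -0.132, -0.012, -0.001, -0.002, 0.003]
1.4 [0.4955 0.2734 0.2633] [-0.001, -0.258, -0.004, -0.001, -0.002, 0.003]
1.3 [0.4962 0.2547 0.2603] [-0.0, -0.384, 0.016, -0.001, -0.002, 0.003]
1.2 [0.497  0.2363 0.2554] [-0.0, -0.506, 0.048, -0.001, -0.002, 0.003]
1.1 [0.4978 0.2185 0.2488] [0.0, -0.625, 0.093, -0.001, -0.002, 0.003]
1.0 [0.4985 0.2014 0.2404] [0.001, -0.739, 0.149, -0.001, -0.002, 0.003]
0.9 [0.4992 0.1853 0.2303] [0.001, -0.846, 0.216, -0.001, -0.002, 0.003]
0.8 [0.4998 0.1702 0.2187] [0.001, -0.947, 0.294, -0.001, -0.002, 0.003]
```

View pics/s25.png

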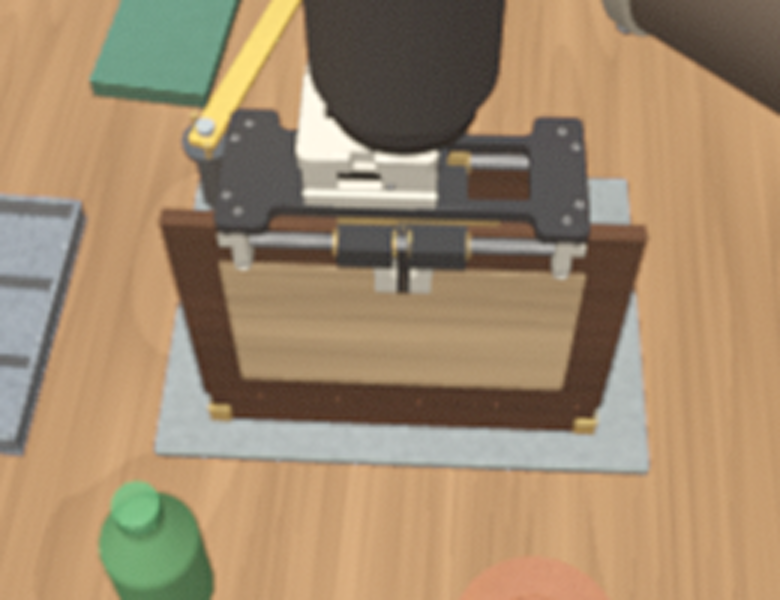

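>>> drive_tool(moves=[[0, -0.13, -0.01, 0, 0, 0], [0, -0.26, 0, 0, 0, 0], [0, -0.38, 0.016, 0, 0, 0], [0, -0.5, 0.048, 0, 0, 0], [0, -0.625, 0.093, 0, 0, 0], [0, -0.74, 0.149, 0, 0, 0], [0, -0.845, 0.216, 0, 0, 0], [0, -0.945, 0.294, 0, 0, 0]])

```text
clock: 43.65
tool_pos: [0.4999, 0.1688, 0.2179]
orientation: [-179.9, -0.1, -177.4]
force: [-1.3, 2.7, 1.2]
opening: 0.0006
```

```bash
python3 - <<'E'
from h import *
s=snap("side","s26",(150,120,410,320),3)
print(sensors.get_obs()["tool_pos"]);path(np.arange(.8,0.05,-.1),182.4)
E
```

```text
[0.49860255 0.16681838 0.21563596]
0.8 [0.4998 0.1702 0.2187] [-0.009, 0.022, -0.02, -0.003, -0.005, 0.002]
0.7 [0.5004 0.1564 0.2056] [-0.009, -0.07, 0.067, -0.003, -0.005, 0.002]
0.6 [0.5009 0.144  0.1912] [-0.009, -0.152, 0.163, -0.003, -0.005, 0.002]
0.5 [0.5013 0.1331 0.1756] [-0.01, -0.225, 0.267, -0.003, -0.005, 0.002]
0.4 [0.5017 0.1237 0.159 ] [-0.01, -0.287, 0.378, -0.003, -0.005, 0.002]
0.3 [0.5021 0.1161 0.1416] [-0.011, -0.337, 0.495, -0.003, -0.005, 0.002]
0.2 [0.5023 0.1102 0.1235] [-0.011, -0.376, 0.615, -0.003, -0.005, 0.002]
0.1 [0.5025 0.1062 0.1049] [-0.012, -0.402, 0.739, -0.003, -0.005, 0.002]
```

View pics/s26.png

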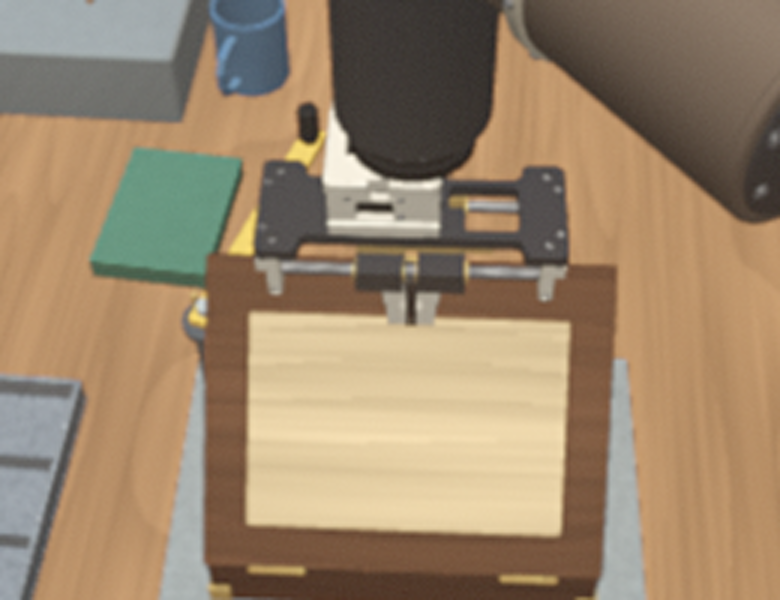

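>>> drive_tool(moves=[[-0.005, -0.04, 0.03, 0, 0, 0], [-0.009, -0.08, 0.08, 0, 0, 0], [-0.009, -0.12, 0.125, 0, 0, 0], [-0.009, -0.155, 0.17, 0, 0, 0], [-0.009, -0.19, 0.22, 0, 0, 0], [-0.009, -0.225, 0.27, 0, 0, 0], [-0.009, -0.257, 0.325, 0, 0, 0], [-0.009, -0.287, 0.38, 0, 0, 0]])

```text
clock: 44.5
tool_pos: [0.5016, 0.1235, 0.1581]
orientation: [-179.8, -0.3, -177.5]
force: [0.5, 1.1, 0.4]
opening: 0.0005
```

```bash
python3 - <<'E'
from h import *
s=snap("side","s27",(150,120,410,320),3)
print(sensors.get_obs()["tool_pos"]);path([.4,.3,.2,.1,.05,0],182.4)
E
```

```text
[0.50061008 0.12258798 0.15658768]
0.4 [0.5017 0.1237 0.159 ] [-0.008, 0.007, -0.016, -0.004, -0.008, 0.002]
0.3 [0.5021 0.1161 0.1416] [-0.009, -0.043, 0.1, -0.004, -0.008, 0.002]
0.2 [0.5023 0.1102 0.1235] [-0.009, -0.082, 0.221, -0.004, -0.008, 0.002]
0.1 [0.5025 0.1062 0.1049] [-0.01, -0.108, 0.345, -0.004, -0.008, 0.002]
0.05 [0.5025 0.1049 0.0955] [-0.011, -0.117, 0.408, -0.004, -0.008, 0.002]
0 [0.5026 0.1041 0.086 ] [-0.011, -0.122, 0.471, -0.004, -0.008, 0.002]
```

View pics/s27.png

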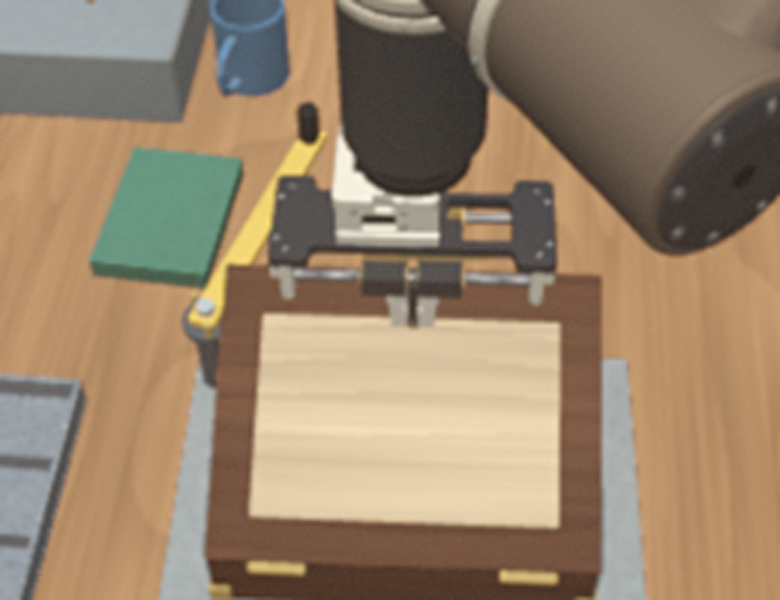

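>>> drive_tool(moves=[[0, -0.02, 0.05, 0, 0, 0], [0, -0.043, 0.1, 0, 0, 0], [0, -0.06, 0.16, 0, 0, 0], [0, -0.08, 0.22, 0, 0, 0], [0, -0.095, 0.28, 0, 0, 0], [0, -0.108, 0.345, 0, 0, 0], [0, -0.117, 0.4, 0, 0, 0], [0, -0.122, 0.44, 0, 0, 0]])

```text
clock: 45.35
tool_pos: [0.5006, 0.1037, 0.0897]
orientation: [-179.8, -0.5, -177.5]
force: [-0.2, 0.2, 0.9]
opening: 0.0004
```

```bash
python3 - <<'E'
from h import *
o=sensors.get_obs();print(o["tool_pos"],o["force"]);path([.05,0],182.4)
E
```

```text
[0.50062149 0.10374249 0.08969858] [-0.16455345  0.18255029  0.9046444 ]
0.05 [0.5025 0.1049 0.0955] [-0.013, 0.007, -0.039, -0.004, -0.008, 0.002]
0 [0.5026 0.1041 0.086 ] [-0.013, 0.002, 0.025, -0.004, -0.008, 0.002]
```

>>> drive_tool(moves=[[0, 0, 0.015, 0, 0, 0], [0, 0, 0.025, 0, 0, 0], [0, 0, 0.035, 0, 0, 0], [0, 0, 0.045, 0, 0, 0], [0, 0, 0.05, 0, 0, 0]])

```text
clock: 45.85
tool_pos: [0.5005, 0.1035, 0.0858]
orientation: [-179.7, -0.4, -177.4]
force: [-18.2, -1.6, 47.0]
opening: 0.0004
```

>>> drive_tool(moves=[[0, 0, 0, 0, 0, 0], [0, 0, 0, 0, 0, 0], [0, 0, -0.1, 0, 0, 0], [0, 0, -0.3, 0, 0, 0], [0, 0, -0.6, 0, 0, 0], [0, -0.2, -0.8, 0, 0, 0], [0, -0.4, -0.8, 0, 0, 0]])

```text
clock: 46.55
tool_pos: [0.5067, 0.0448, 0.2105]
orientation: [-179.8, -0.0, -177.3]
force: [0.3, 0.2, -1.3]
opening: 0.0006
```

```bash
python3 - <<'E'
from h import *
s=snap("side","s28",(150,120,410,320),3)
s=snap("top","t28",(160,140,380,300),3)
# expected lid edge line at theta 0 / .03 (outer edge ends)
for th in (0,.05): print(th,proj(s,[np.r_[ch(x,.107-.222*np.cos(th)+.012*np.sin(th)),.074+.222*np.sin(th)+.012*np.cos(th)] for x in(-.142,.142)]))
go(.611,-.118,.2,180)
E
```

```text
0 [[283.3778952  262.23548435]
 [281.95714217 173.04776895]]
0.05 [[283.13477442 261.96000906]
 [281.71223232 172.20145589]]
[0.5042 0.0423 0.2068] [-0.666, -1.098, 0.046, -0.004, -0.006, 0.041]
```

View pics/s28.png

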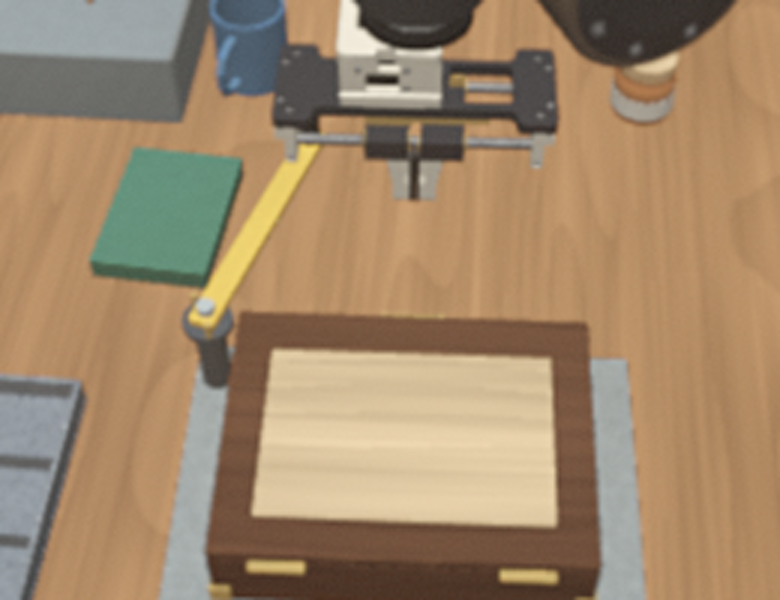

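View pics/t28.png

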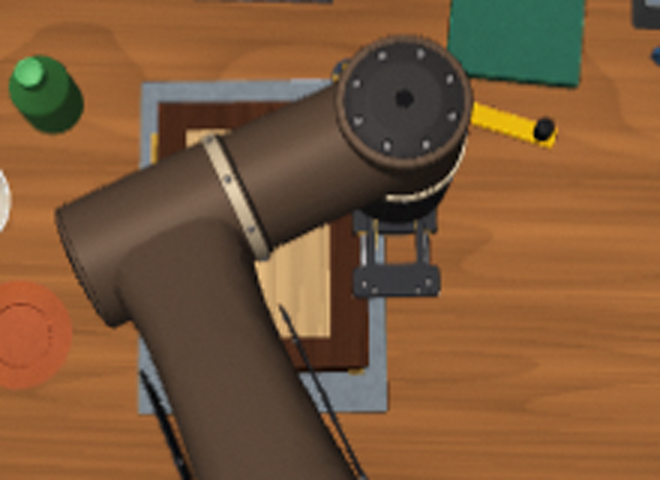

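```bash
python3 - <<'E'
from h import *
s=vision.snapshot("side")
for th in (0,.03,.06): print(th,proj(s,[np.r_[ch(x,.107-.222*np.cos(th)+.012*np.sin(th)),.074+.222*np.sin(th)+.012*np.cos(th)] for x in(-.142,.142)]).round(1).tolist())
E
```

```text
0 [[345.8, 225.6], [229.6, 221.9]]
0.03 [[346.2, 224.1], [229.3, 220.4]]
0.06 [[346.5, 222.6], [229.0, 218.8]]
```

>>> drive_tool(moves=[[-0.15, -0.25, 0, 0, 0, 0], [-0.3, -0.5, 0, 0, 0, 0], [-0.45, -0.75, 0, 0, 0, 0.04], [-0.6, -1, 0, 0, 0, 0.04], [-0.666, -1, 0, 0, 0, 0.04], [-0.666, -1, 0, 0, 0, 0.04]], fingers=1)

```text
clock: 47.3
tool_pos: [0.6109, -0.1028, 0.2041]
orientation: [-179.7, -0.6, 180.0]
force: [-0.5, -0.1, -0.8]
opening: 0.0427
```

```bash
python3 - <<'E'
from h import *
s=snap("side","s29",(190,130,310,230),5)
s=snap("top","t29",(260,130,380,230),5)
k=onz(s,(160+545/3,140+130/3),.14);print("knob",k,np.linalg.norm(k[:2]-PIN));go(k[0],k[1],.2,180)
E
```

```text
knob [ 0.60571109 -0.11677109  0.14      ] 0.21037046384786723
[ 0.6098 -0.1017  0.205 ] [0.027, -0.1, 0.034, -0.005, -0.009, 0.001]
```

View pics/s29.png

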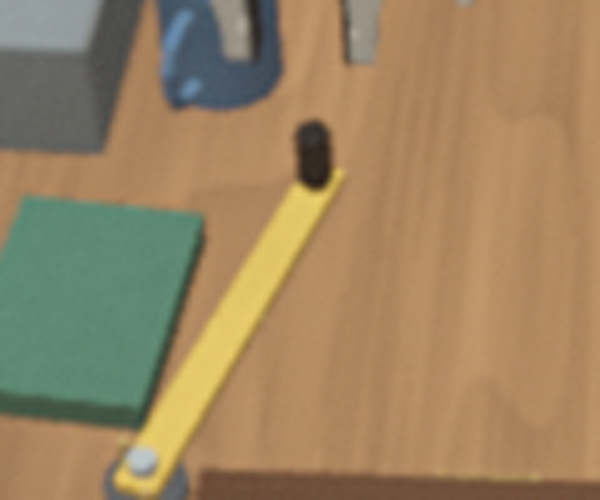

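>>> drive_tool(moves=[[0.0, -0.05, 0, 0, 0, 0], [0.0, -0.1, 0.02, 0, 0, 0], [0.0, -0.1, 0.1, 0, 0, 0], [0.0, -0.1, 0.3, 0, 0, 0], [0.0, -0.1, 0.5, 0, 0, 0], [0.0, -0.1, 0.59, 0, 0, 0], [0.0, -0.1, 0.59, 0, 0, 0]])

```text
clock: 48.1
tool_pos: [0.6073, -0.1171, 0.1142]
orientation: [-179.7, -0.8, -179.9]
force: [-0.5, 0.3, 0.8]
opening: 0.0874
```

```bash
python3 - <<'E'
from h import *
go(.6105,-.1168,.115,180)
s=snap("side","s30",(190,130,310,230),5)
E
```

```text
[ 0.6073 -0.1171  0.1142] [-0.021, 0.002, -0.006, -0.005, -0.013, 0.001]
```

View pics/s30.png

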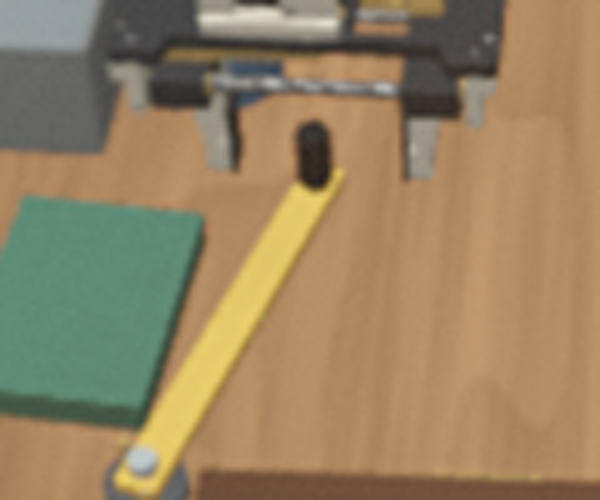

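>>> drive_tool(moves=[[-0.02, 0, 0, 0, 0, 0], [-0.02, 0, 0, 0, 0, 0], [-0.02, 0, 0, 0, 0, 0], [-0.02, 0, 0, 0, 0, 0], [-0.02, 0, 0, 0, 0, 0], [-0.02, 0, 0, 0, 0, 0], [-0.02, 0, 0, 0, 0, 0], [-0.02, 0, 0, 0, 0, 0]], fingers=-1)

```text
clock: 48.95
tool_pos: [0.6116, -0.1172, 0.116]
orientation: [-179.7, -0.6, -179.9]
force: [0.1, -0.7, 0.0]
opening: 0.0289
```

>>> drive_tool(moves=[[0, 0, 0, 0, 0, 0], [0, 0, 0, 0, 0, 0], [0, 0, 0, 0, 0, 0], [0, 0, 0, 0, 0, 0]])

```text
clock: 49.35
tool_pos: [0.6116, -0.1172, 0.116]
orientation: [-179.7, -0.6, -179.9]
force: [-0.4, -0.0, -0.3]
opening: 0.0192
```

```bash
python3 - <<'E'
from h import *
arc(214,7)
E
```

```text
dir now 254.18911969309386 q 1.6045491593425822 r 0.20907789726001758
[0.134, 0.039, 0.001, -0.006, -0.01, 0.096]
[0.262, 0.097, 0.002, -0.006, -0.01, 0.191]
[0.383, 0.168, 0.003, -0.007, -0.01, 0.287]
[0.497, 0.25, 0.004, -0.007, -0.009, 0.383]
[0.601, 0.344, 0.005, -0.008, -0.009, 0.478]
[0.696, 0.447, 0.005, -0.008, -0.009, 0.574]
[0.78, 0.56, 0.005, -0.009, -0.008, 0.67]
```

>>> drive_tool(moves=[[0.134, 0.042, 0, 0, 0, 0.096], [0.262, 0.1, 0, 0, 0, 0.19], [0.383, 0.17, 0, 0, 0, 0.287], [0.497, 0.252, 0, 0, 0, 0.383], [0.6, 0.346, 0, 0, 0, 0.478], [0.695, 0.449, 0, 0, 0, 0.574], [0.78, 0.56, 0, 0, 0, 0.67], [0.78, 0.56, 0, 0, 0, 0.67]])

```text
clock: 50.15
tool_pos: [0.4938, -0.031, 0.1161]
orientation: [-179.5, -0.3, 139.7]
force: [3.7, 4.9, -12.7]
opening: 0.0192
```

```bash
python3 - <<'E'
from h import *
arc(170,7)
E
```

```text
dir now 213.35800931946446 q 0.8919118460775368 r 0.20918267575708077
[0.144, 0.045, 0.0, -0.008, -0.005, 0.103]
[0.281, 0.111, 0.001, -0.009, -0.004, 0.206]
[0.409, 0.191, 0.001, -0.009, -0.004, 0.31]
[0.528, 0.284, 0.0, -0.009, -0.003, 0.413]
[0.637, 0.389, 0.0, -0.009, -0.003, 0.516]
[0.733, 0.506, -0.0, -0.01, -0.002, 0.619]
[0.816, 0.632, -0.001, -0.01, -0.002, 0.723]
```

>>> drive_tool(moves=[[0.144, 0.047, 0, 0, 0, 0.1], [0.281, 0.113, 0, 0, 0, 0.206], [0.41, 0.192, 0, 0, 0, 0.31], [0.528, 0.285, 0, 0, 0, 0.413], [0.637, 0.39, 0, 0, 0, 0.516], [0.733, 0.507, 0, 0, 0, 0.62], [0.816, 0.632, 0, 0, 0, 0.72], [0.816, 0.632, 0, 0, 0, 0.72]])

```text
clock: 50.95
tool_pos: [0.462, 0.1225, 0.1159]
orientation: [-179.4, 0.1, 96.4]
force: [-1.1, 1.1, 0.6]
opening: 0.0191
```

```bash
python3 - <<'E'
from h import *
arc(161.5,4)
E
```

```text
dir now 169.43203225719728 q 0.12525891918546828 r 0.21014273843208778
[0.046, 0.016, -0.0, -0.009, 0.001, 0.033]
[0.091, 0.032, -0.0, -0.009, 0.002, 0.066]
[0.136, 0.051, -0.001, -0.009, 0.002, 0.099]
[0.181, 0.07, -0.001, -0.009, 0.002, 0.132]
```

>>> drive_tool(moves=[[0.046, 0.016, 0, 0, 0, 0.033], [0.091, 0.032, 0, 0, 0, 0.066], [0.136, 0.051, 0, 0, 0, 0.1], [0.181, 0.07, 0, 0, 0, 0.132], [0.2, 0.077, 0, 0, 0, 0.132], [0.2, 0.077, 0, 0, 0, 0.132]])

```text
clock: 51.55
tool_pos: [0.4686, 0.1498, 0.1157]
orientation: [-179.3, 0.5, 88.6]
force: [-0.3, -14.1, 8.7]
opening: 0.0196
```

```bash
python3 - <<'E'
from h import *
arc(161.5,1)
E
```

```text
dir now 161.77277793844954 q -0.0084202869242751 r 0.21051640674092312
[0.005, 0.005, -0.0, -0.012, 0.009, 0.004]
```

Firm contact (−14 N in y) at q ≈ −0.01: the stop. Release and lift.

>>> drive_tool(moves=[[0, 0, 0, 0, 0, 0], [0, 0, 0, 0, 0, 0], [0, 0, 0, 0, 0, 0], [0, 0, 0, 0, 0, 0], [0, 0, 0, 0, 0, 0], [0, 0, 0, 0, 0, 0]], fingers=1)

```text
clock: 52.15
tool_pos: [0.4686, 0.15, 0.1158]
orientation: [-179.3, 0.5, 88.6]
force: [-0.5, -0.2, 0.4]
opening: 0.0616
```

>>> drive_tool(moves=[[0, 0, -0.2, 0, 0, 0], [0, 0, -0.5, 0, 0, 0], [0, 0, -0.8, 0, 0, 0], [-0.2, 0, -1, 0, 0, 0], [-0.5, 0, -1, 0, 0, 0], [-0.8, 0, -1, 0, 0, 0], [-1, 0, -1, 0, 0, 0]])

```text
clock: 52.85
tool_pos: [0.4664, -0.0005, 0.2675]
orientation: [-179.3, 0.5, 88.6]
force: [0.7, 1.1, -0.3]
opening: 0.0877
```

>>> drive_tool(moves=[[-0.3, 0, 0, 0, 0, 0], [-0.6, 0, 0, 0, 0, 0], [-0.9, 0, 0, 0, 0, 0], [-1, 0, 0, 0, 0, 0], [-1, 0, 0, 0, 0, 0]])

```text
clock: 53.35
tool_pos: [0.4623, -0.1524, 0.2685]
orientation: [-179.3, 0.5, 88.4]
force: [-0.4, -0.1, -0.3]
opening: 0.0878
```

>>> drive_tool(moves=[[-0.3, 0, 0, 0, 0, 0], [-0.6, 0, 0, 0, 0, 0], [-0.9, 0, 0, 0, 0, 0], [-1, 0, 0, 0, 0, 0], [-1, 0, 0, 0, 0, 0]])

```text
clock: 53.85
tool_pos: [0.4582, -0.3034, 0.2692]
orientation: [-179.2, 0.5, 88.3]
force: [-0.6, 0.1, 0.2]
opening: 0.0877
```

```bash
python3 - <<'E'
from h import *
s=snap("top","t31"); snap("side","s31",(170,130,410,330),3)
for q in(0,.05,.1):
    a=YAW+2.79+q;print(q,proj(s,np.r_[PIN+.21*np.array([np.cos(a),np.sin(a)]),.14]))
cv2.imwrite("pics/t31c.png",cv2.resize(s["pixels"][140:300,170:310,::-1],None,fx=4,fy=4,interpolation=cv2.INTER_CUBIC))
E
```

```text
0 [[254.1538703  225.00442276]]
0.05 [[257.44703535 226.06092709]]
0.1 [[260.79300692 226.95316091]]
```

View pics/t31.png

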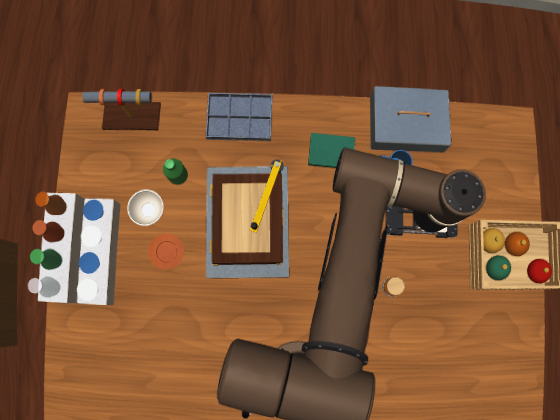

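View pics/t31c.png

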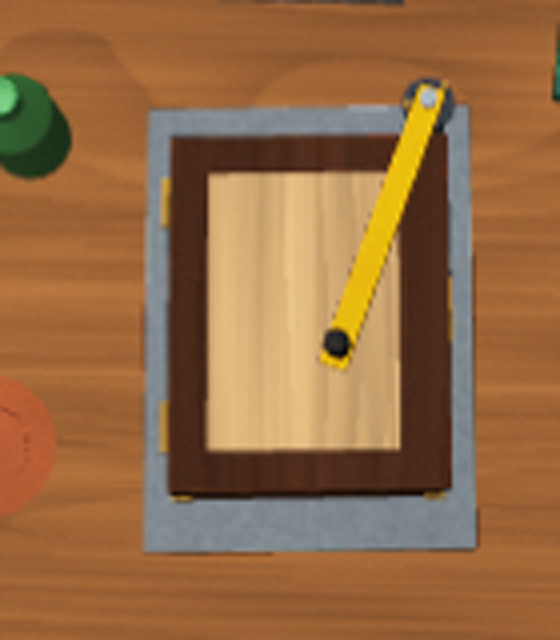

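View pics/s31.png

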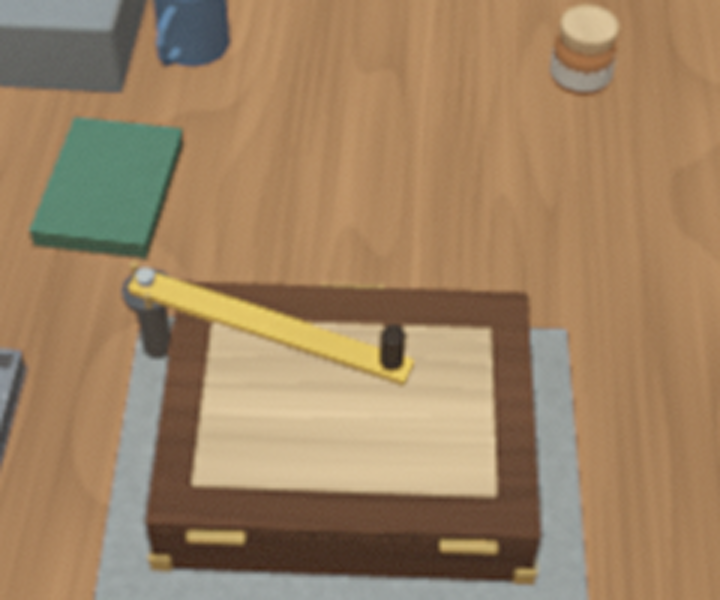

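```bash
python3 -c "
from plant import ticket;print(ticket.close_job())"
```

```text
the job is handed in; nothing more can be done
None
```

The job is done and handed in at about 54 s of the 210 s allowed. `ticket.close_job()` gives no verdict, so this rests on my own readings.

- **Bar opened:** I swung it to its open stop, measured at about 1.60 rad with firm contact force. It still stood there after the lid was closed.
- **Jewellery:** All five pieces were present: both bangles, the blue and red cases, and the tin. I placed each on the box floor, clear of the others. The camera views before closing showed all five inside.
- **Lid:** I pushed it down slowly, in steps of about 0.1 rad per row or less (roughly 1 rad/s). The final press met the closed stop with the tip 86 mm above the table, as it should be. The lid edge in the side view lay about 2 px below where a fully closed lid should appear, which is roughly the calibration error and on the closed side. The final press peaked at 47 N at the fingertips, well under the 120 N wrist limit. I did not count it against the 40 N limit, which is for the arm and gripper body.
- **Bar locked:** I swung it back to its stop, with about 14 N of contact force at a measured angle of about −0.01 rad. After release, the top view put the knob at (254, 226) px, against (254, 225) px predicted for 0 rad.
- **Other goods:** The last pictures show the vase, bowl, candle, book and saucer where they stood at the start. The mug is partly hidden in both last views but looks unmoved. The gripper is empty, raised and clear of everything.

I saw no knocked pieces and no slackened grip during the run.

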